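# Go / no-go check of an inclined bore

## Task

Check the bore of the inclined aluminium housing with the double-ended plug gauge: take the gauge from the V cradle and push the thin go end (green band) into the bore until the handle's shoulder is home. Draw it out, turn the gauge end for end, and gently hold the flat face of the thick no-go end (red band) squarely and centrally against the bore's mouth, with a light push for half a second or longer, to confirm that it refuses to enter; then lay the gauge back in the V cradle, let go of it, and leave the things around undisturbed.

Things in the scene. Friction and masses are not known exactly. Their poses are not given: they have to be found in the camera images.
- gauge: loose round plug gauge, about 0.16 kg, 112 mm long, level in the cradle. Origin: middle of the knurled handle (31 mm diameter, x = -35 to 35 mm), grip here; x axis along the gauge towards the go end. May be rolled about x. Go end: green band, steel, 20 mm diameter, x = 35 to 63 mm, last 3 mm tapering to 16 mm. No-go end: red band, 27 mm diameter, x = -35 to -49 mm, flat face
- go_tip (a point): centre of the go end's end face, 63 mm from the gauge's origin along its +x
- nogo_tip (a point): centre of the no-go end's flat end face, 49 mm from the gauge's origin along its -x
- fixture: dark steel angle plate fixed to the table: foot 130 x 84 x 10 mm (x = -37 to 93 mm), inclined back plate that carries the housing, up to about 100 mm high. Origin on the table under the bore's mouth; x is level, the horizontal direction in which the bore goes in (the mouth faces -x and up); z up
- housing: square aluminium housing 56 x 56 x 34 mm on the angle plate, with a 22.5 mm round bore through its middle, 34 mm deep, thin brass ring round the mouth. Origin: centre of its rear face; z = bore axis pointing out of the mouth, 35 degrees above level (so a gripper holding the gauge crosswise leans 35 degrees from vertical to enter it); x points up along the front face, y across
- bore_mouth (a point): centre of the bore's mouth in the plane of the housing's front face, 75 mm above the table, 34 mm from the housing's origin along its z
- cradle: black V cradle fixed to the table, foot 104 x 62 x 8 mm; two 8 mm thick 90 degree V supports, 27 mm either side of its middle along x, carry the gauge's handle, with 46 mm free between them for the fingers; they reach up to about 50 mm. Origin on the table under its middle; x along the V
- cradle_seat (a point): point 50 mm above the table over the cradle's middle: where the gauge's origin is when it lies centred in the V
- cabinet_corner (a point): nearest upper corner of the fixed grey drawer cabinet at the left (0.20 m high; its front runs from here towards +x and -y to about x 0.71, y 0.19): keep arm and gripper clear of it, also on the first move from the start pose
- enclosure_corner (a point): nearest upper corner of the fixed black enclosure at the far right (0.27 m high; from here it extends towards +x): keep clear of it
- caliper: steel caliper 74 x 202 x 10 mm lying flat, loose bystander; origin at the centre of its underside
- fuse_bottle: small clear bottle with white cap, 21 mm diameter, 44 mm tall, standing, loose bystander; origin at the centre of its underside, z up
- tweezer_case: flat green case 32 x 75 x 16 mm, loose bystander; origin at the centre of its underside
- optic_mount: black square mirror mount 28 x 45 x 45 mm, standing, loose bystander; origin at the centre of its underside, z up
Not all that is in view belongs to the job. What is meant by the gauge is not orange or purple, and is the larger of those in its own colour.

How it is judged:
By the outcome, as a careful person would: the job done as asked, in the order asked, and still so for the second after the job is handed in, with the robot touching nothing.
It also fails if it takes over 72 s, if anything falls off the work surface, if the arm or the gripper's body presses on something with over 40 N, if the wrist force passes 120 N, or if a joint passes its speed limit or range.

## Robot

A 6-joint arm with a two-finger parallel gripper is mounted at the origin on a cart in front of the work surface, level with it; the furniture and walls round the work are solid. World frame = base frame: x ahead of the robot, y to its left, z up, the work surface at z = 0. Lengths are in m, angles in rad, forces in N, time in s.
With the tool pointing down it reaches from about 0.325 to 0.9 m from the base axis. Payload 6.1 kg.
Tool frame: the origin (TCP) lies midway between the tips of the shut fingers; the grasp point (between the pads) lies 19 mm behind it; z points along the fingers, y is the line along which they close (so a half turn about z gives the same grasp; the last joint's range is limited). The gripper opens to 85 mm and grips with 20 to 120 N. Pads are 22 mm wide; open, the fingers measure 114 mm over their backs; the gripper's body (76 mm by 85 mm) begins 54 mm behind the grasp point. The pads swing forward as they close: fully open they stand 13 mm farther back than shut.
Start: joints at [-1.34, 0.22, 1.526, -0, 1.395, -0.126], TCP at [0.218, -0.586, 0.231] pointing down, gripper open.
Joint ranges: [-2.98, 2.98], [-0.91, 2.08], [0.09, 2.57], [-1.24, 4.39], [0.2, 2.65], [-2.68, 2.68]. Speed limits (rad/s): [2.57, 2.57, 3.01, 3.14, 3.14, 3.14].

## Interface

Orientations are given as a 3x3 rotation matrix whose columns are the frame's x, y, z axes.
In Python, from station import sensors, optics, env gives the robot as it stands.
- The arm moves only by the tool servo_tool, never from a script. Its argument "plan" is a list of rows, each a list of 5 numbers: the shift along the tool's x, y, z in m, then the turn about the tool's z in rad, then the finger opening in m, from 0 to 0.0854. A call has 1 to 20 rows; each row is the pose to reach, as a shift and turn from the pose commanded when the call began, along the tool's axes at that moment; what a row does not reach only later rows make up. A row lasts 1/8 s, in which the tool goes at most 62.5 mm and 10.7 degrees, less where a joint would pass 70% of its speed; a pose out of reach is approached as far as the arm can. A call with a gripper value outside its range is refused whole. The fingers move at their own pace and stop on an object; the grip force is fixed at half the most. Time passes only in rows, so rows that repeat a pose let the fingers close. It gives the time, the measured TCP pose, the force, the opening and the grip force at its end, in the units of the state.
- sensors.observe(): the state, without advancing time (a new reading comes with each control period).
- optics.snapshot(name): name is "side" or "top"; returns (picture, depth): 400x640x3 uint8, blue, green, red; 400x640 float32, m along the optical axis (not along the pixel's ray), 0 where there is no reading.
- optics.camera_params(name): a dict with "fx", "fy", "cx", "cy" (pixels), "rvec" (rotation vector, rad) and "tvec" (3), from world to camera coordinates, as OpenCV has them. Camera axes: x right, y down, z forward; pixel columns grow to the right and rows downward; lengths in m; the calibration is good to about 2 mm. A picture is of the moment at which its call begins. camera_params takes no time and is no camera call.
- env.finish_job(): hands the job in; it is judged then, once.
The state is a dict: "t": time; "joint_pos": joint angles; "joint_vel": joint speeds; "tau": joint torques, N m; "eef_pos": TCP position; "orientation": TCP orientation; "wrist_force": force on the tool from outside, world axes, zero at the start; "moment": the same for the moment, N m; "gripper_width": finger opening in m; "finger_force": force on a finger pad.
Only numpy, scipy, OpenCV 4.12 (cv2) and the standard library are available. Lean on these libraries where they do the work, as an engineer would, in place of code of your own. Each camera call takes 0.05 s, during which the arm holds its last target. There are 200 camera calls.

## Working session

There is one attempt and no reset: what is moved stays moved. The work goes in short steps, Python scripts to look and compute and a tool call to move; the robot and the scene stay as the last step left them, time stands still between calls to the robot, and variables do not carry over. Pictures are saved under pics/ and viewed, at most 10 in all, crops included, and the job is handed in when it is done.

Besides the shell and the picture viewer there is one more tool, called after "Request:" in YAML: its name, and indented under it one key for each argument. servo_tool: Moves the arm, as the interface text tells. Its arguments: {"type":"object","properties":{"plan":{"type":"array","items":{"type":"array","items":{"type":"number"}}}},"required":["plan"]}

```bash
ls; mkdir -p pics
python3 - <<'E'
from station import sensors, optics, env
import cv2, numpy as np
s=sensors.observe(); print({k:np.round(v,3).tolist() for k,v in s.items()})
for n in("side","top"):
    p,d=optics.snapshot(n); cv2.imwrite(f"pics/{n}0.png",p); np.save(f"pics/{n}0.npy",d)
    c=optics.camera_params(n); print(n,c)
    R=cv2.Rodrigues(np.array(c["rvec"],float))[0]; print(-R.T@np.array(c["tvec"],float).ravel(), R)
E
```

```text
pics
{'t': 0.0, 'joint_pos': [-1.34, 0.221, 1.528, -0.0, 1.395, -0.126], 'joint_vel': [0.001, 0.002, -0.001, 0.001, -0.0, -0.002], 'tau': [0.002, -49.69, -38.94, 0.0, 0.011, -0.0], 'eef_pos': [0.218, -0.585, 0.23], 'orientation': [[0.937, 0.349, -0.0], [0.349, -0.937, 0.002], [0.0, -0.002, -1.0]], 'wrist_force': [-0.117, 0.594, 0.578], 'moment': [-0.022, -0.023, 0.043], 'finger_force': 0.0, 'gripper_width': 0.086}
side {'fx': 379.76549050715346, 'fy': 379.76549050715346, 'cx': 321.99152459559804, 'cy': 195.09507813702504, 'rvec': array([ 0.7455062 , -2.45844905,  1.24295541]), 'tvec': array([0.42901257, 0.28149904, 0.962207  ])}
[-0.00630684  0.73870531  0.80212874] [[-0.82522651 -0.56439001 -0.02156667]
 [-0.31722675  0.49475147 -0.80906623]
 [ 0.46729904 -0.66082138 -0.58732164]]
top {'fx': 388.1585651713569, 'fy': 388.1585651713569, 'cx': 324.2732943042142, 'cy': 198.94385941733665, 'rvec': array([ 2.09816326, -2.13488392,  0.15603099]), 'tvec': array([0.03438651, 0.52519027, 1.0601365 ])}
[ 0.33218381 -0.00441622  1.13601543] [[-0.01471775 -0.999446   -0.02985108]
 [-0.98448517  0.01970509 -0.17435785]
 [ 0.17484947  0.02682179 -0.98422978]]
```

View pics/side0.png

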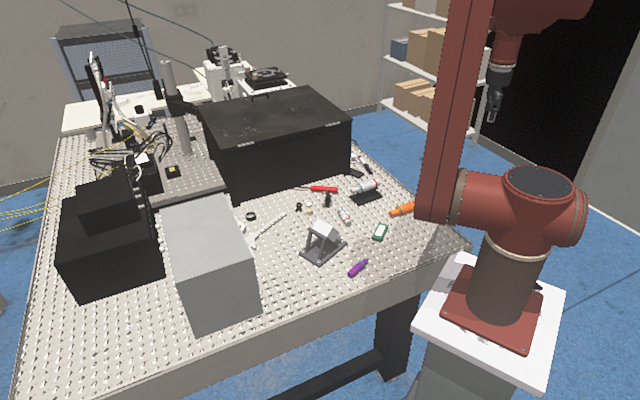

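View pics/top0.png

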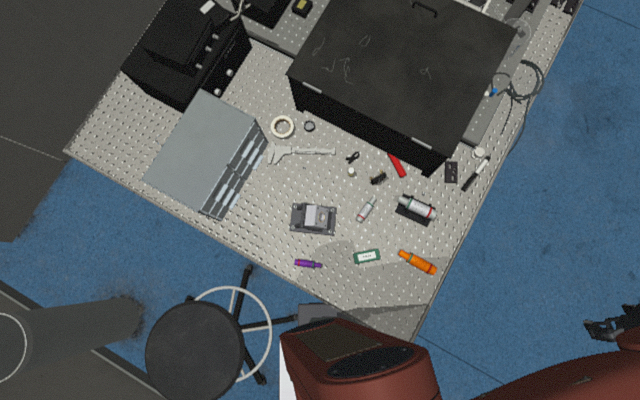

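Side view: the cradle with the gauge is near (366,187) and the housing on its angle plate near (323,235). Top view: cradle and gauge near (416,208), fixture near (313,218), and a small decoy gauge at (366,209). Next I take enlarged crops.

Run:
```python
import cv2, numpy as np
t=cv2.imread("pics/top0.png"); s=cv2.imread("pics/side0.png")
def crop(im,x,y,w,h,k): return cv2.resize(im[y:y+h,x:x+w],None,fx=k,fy=k,interpolation=cv2.INTER_CUBIC)
a=crop(t,390,185,50,45,8); b=crop(t,283,195,50,45,8)
cv2.imwrite("pics/c_top.png",np.hstack([a,b]))
a=crop(s,345,170,45,40,8); b=crop(s,295,215,55,55,8)
o=np.zeros((440,800,3),np.uint8); o[:320,:360]=a; o[:440,360:800]=b
cv2.imwrite("pics/c_side.png",o)
```

```text
(no output)
```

View pics/c_top.png

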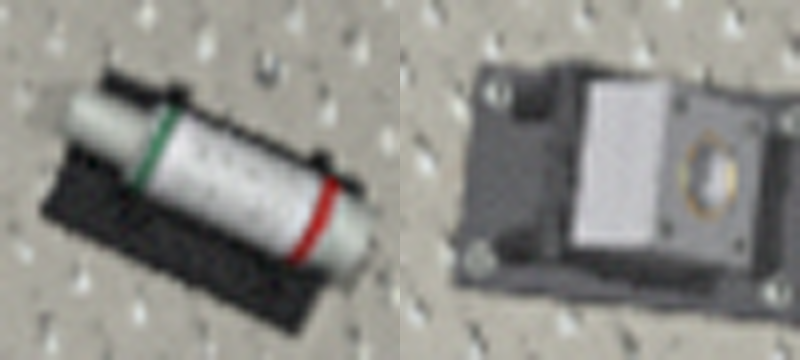

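View pics/c_side.png

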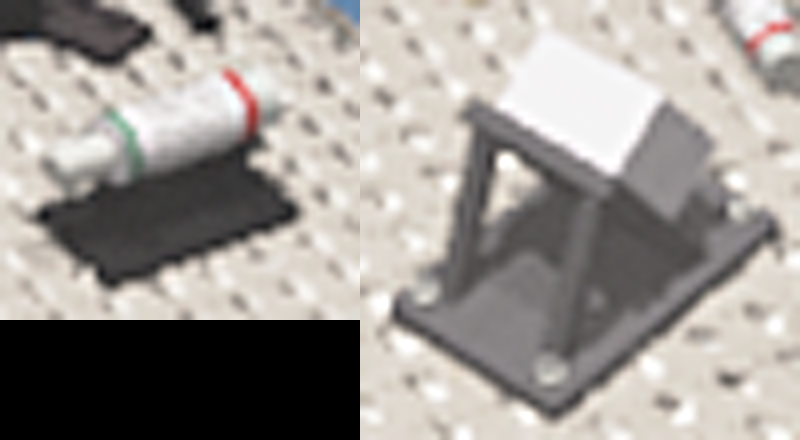

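Top crop: bore mouth near crop (709,176), with the bore facing −y. Gauge bands are at green (157,145) and red (317,220), so the go end points to +y/+x. Side crop: green band (121,145), red band (240,103), housing top and side-face corners clear. Now I fit poses to these corners and the depth.

```bash
cat > h.py <<'E'
import numpy as np, cv2
from scipy.optimize import least_squares
from station import sensors, optics, env
C={n:optics.camera_params(n) for n in("side","top")}
def K(n): c=C[n]; return np.array([[c["fx"],0,c["cx"]],[0,c["fy"],c["cy"]],[0,0,1.]])
def proj(n,P): return cv2.projectPoints(np.atleast_2d(P).astype(float),np.array(C[n]["rvec"],float),np.array(C[n]["tvec"],float),K(n),None)[0][:,0]
def world(n,d,mask):
    v,u=np.nonzero(mask&(d>0)); z=d[v,u]; c=C[n]
    p=np.c_[(u-c["cx"])/c["fx"]*z,(v-c["cy"])/c["fy"]*z,z]
    R=cv2.Rodrigues(np.array(c["rvec"],float))[0]
    return (p-np.array(c["tvec"]).ravel())@R, u, v
def box(x,y,w,h):
    m=np.zeros((400,640),bool); m[y:y+h,x:x+w]=1; return m
S,Cc=np.sin(np.radians(35)),np.cos(np.radians(35))
def T(p,P): c,s=np.cos(p[3]),np.sin(p[3]); return np.array(P)@np.array([[c,s,0],[-s,c,0],[0,0,1]])+p[:3]
E
python3 - <<'E'
from h import *
f=lambda x0,y0,p:(np.array(p,float)+.5)/8-.5+[x0,y0]
# fixture
up=np.array([S,0,Cc])*.028; out=np.array([-Cc,0,S])*.034; M=np.array([0,0,.075]); Y=np.array([0,.028,0])
tP=[[.093,-.042,.01],[.093,.042,.01],M,M-out+up-Y,M-out+up+Y,M+up-Y,M+up+Y,M-up-Y,M-up+Y]
tp=f(283,195,[[80,65],[55,288],[309,176],[190,80],[173,243],[268,83],[255,247],[363,100],[352,268]])
sP=[[.093,-.042,.01],[.093,.042,.01],[-.037,.042,.01],M+up-Y,M+up+Y,M-out+up+Y,M-out-up+Y,M-up+Y]
sp=f(295,215,[[35,300],[193,405],[413,215],[188,32],[302,97],[252,172],[310,222],[352,145]])
def r(p,which="ts"):
    o=[]
    if "t" in which:o.append(proj("top",T(p,tP))-tp)
    if "s" in which:o.append(proj("side",T(p,sP))-sp)
    return np.vstack(o).ravel()
for w in("ts","t","s"):
    q=least_squares(lambda p:np.r_[r(p,w),(p[2]/.001 if w!="ts" else 0)],[.42,0,0,1.46],loss="soft_l1",x_scale=[.01,.01,.01,.1])
    print("fix",w,np.round(q.x,4),"deg",np.degrees(q.x[3]).round(1)); 
    if w=="ts": print(np.round(r(q.x).reshape(-1,2),1).tolist())
# gauge midline pts
gP=[[.063,0,0],[.030,0,0],[-.030,0,0],[-.049,0,0]]
gt=f(390,185,[[72,112],[157,145],[317,220],[360,243]]); gs=f(345,170,[[58,172],[121,145],[240,103],[276,92]])
def g(p,w="ts"):
    return np.vstack(([proj("top",T(p,gP))-gt] if "t" in w else [])+([proj("side",T(p,gP))-gs] if "s" in w else [])).ravel()
for w in("ts","t","s"):
    q=least_squares(lambda p:np.r_[g(p,w),((p[2]-.05)/.001 if w!="ts" else 0)],[.45,-.25,.05,1.1],loss="soft_l1",x_scale=[.01,.01,.01,.1])
    print("gauge",w,np.round(q.x,4),np.degrees(q.x[3]).round(1))
    if w=="ts": print(np.round(g(q.x).reshape(-1,2),1).tolist())
# depth checks
for n,b in(("top",(385,180,60,50)),("side",(340,165,55,45))):
    d=np.load(f"pics/{n}0.npy"); im=cv2.imread(f"pics/{n}0.png").astype(int)
    p,u,v=world(n,d,box(*b)); sel=p[:,2]>.045; print(n,sel.sum(),"zmax",np.percentile(p[sel,2],95).round(4),"mean",p[sel].mean(0).round(4))
    t=p[sel&(p[:,2]<.075)]; 
    def cyl(q):
        a=np.array([np.cos(q[3]),np.sin(q[3])]); w=t[:,:2]-q[:2]; l=w@a; k=np.abs(l)<.03
        return np.where(np.abs(l)<.034,np.hypot(w@[-a[1],a[0]],t[:,2]-q[2])-.0155,0)
    q=least_squares(cyl,[*q.x[:2],.05,q.x[3]],loss="soft_l1",f_scale=.001,x_scale=[.01,.01,.01,.1]); print("cyl",np.round(q.x,4),np.abs(cyl(q.x)).mean())
p,u,v=world("top",np.load("pics/top0.npy"),box(290,200,50,40)); print("flat z noise foot/table", np.percentile(p[:,2],[2,10,50,90,98]).round(4))
for n,uv in(("side",[(430,50),(400,100),(470,60),(380,150)]),("top",[(600,200),(500,250),(430,120),(260,130)])):
    d=np.load(f"pics/{n}0.npy")
    for a in uv: print(n,a,world(n,d,box(*a,1,1))[0].round(3))
E
```

```text
fix ts [ 0.4723  0.0333 -0.0025  1.4626] deg 83.8
[[-0.3, -0.3], [-0.3, 0.1], [0.2, -0.2], [0.2, 0.3], [0.3, -0.0], [0.1, -0.3], [-0.3, -0.4], [0.3, 1.1], [-0.1, -0.2], [-1.3, 0.3], [0.4, 0.4], [0.8, -0.2], [-0.6, -0.2], [-0.0, -0.4], [0.0, 0.4], [-0.0, 0.1], [0.7, -0.2]]
fix t [ 0.4721  0.0332 -0.      1.4673] deg 84.1
fix s [ 4.7080e-01  3.5200e-02 -1.0000e-04  1.4545e+00] deg 83.3
gauge ts [ 0.4944 -0.2413  0.0493  1.1108] 63.6
[[-0.1, -0.1], [0.1, 0.7], [-0.1, 0.3], [0.8, 0.3], [-0.2, -0.5], [-0.1, 0.0], [-0.7, 0.2], [-0.8, 0.1]]
gauge t [ 0.4952 -0.2408  0.05    1.1099] 63.6
gauge s [ 0.4924 -0.2409  0.05    1.1035] 63.2
top 443 zmax 0.0675 mean [ 0.4963 -0.2353  0.0605]
cyl [0.751  0.2573 0.0511 1.1223] 0.0
side 324 zmax 0.0898 mean [ 0.5252 -0.2341  0.0624]
cyl [0.751  0.2573 0.05   1.1223] 0.0
flat z noise foot/table [-0.0025 -0.0003  0.0108  0.0867  0.0965]
side (430, 50) [[ 1.075 -2.349 -0.067]]
side (400, 100) [[ 1.333 -2.459 -0.579]]
side (470, 60) [[0.165 0.04  0.598]]
side (380, 150) [[ 1.235 -1.901 -0.818]]
top (600, 200) [[ 0.648 -1.337 -0.827]]
top (500, 250) [[ 0.406 -0.816 -0.821]]
top (430, 120) [[ 0.668 -0.23   0.27 ]]
top (260, 130) [[0.715 0.201 0.105]]
```

Fits agree within about 2 mm and pass the height checks. The fixture origin is (0.472, 0.034) at yaw 84°. The gauge is at (0.494, -0.241, 0.049) at yaw 63.6°. The moves carry no tilt command, so I first test in free space (away from everything, toward −y) what the arm does at the edge of its reach.

Request:
servo_tool:
  plan:
    - [0, 0.06, 0, 0, 0.085]
    - [0, 0.12, 0, 0, 0.085]
    - [0, 0.18, 0, 0, 0.085]
    - [0, 0.24, 0, 0, 0.085]
    - [0, 0.3, 0, 0, 0.085]
    - [0, 0.36, 0, 0, 0.085]
    - [0, 0.42, 0, 0, 0.085]
    - [0, 0.42, 0, 0, 0.085]
    - [0, 0.42, 0, 0, 0.085]

```text
t: 1.23
eef_pos: [0.3321, -0.8912, 0.2098]
orientation: [[0.937, 0.349, 0.019], [0.349, -0.936, -0.052], [-0.0, 0.055, -0.998]]
wrist_force: [0.5, -0.2, 0.9]
gripper_width: 0.085
finger_force: 0.0
```

```bash
python3 -c "
from h import *
s=sensors.observe(); print({k:np.round(v,3).tolist() for k,v in s.items()})"
```

```text
{'t': 1.225, 'joint_pos': [-1.298, 1.221, 0.089, 0.005, 1.777, -0.083], 'joint_vel': [0.001, -0.03, -0.025, 0.0, -0.031, 0.002], 'tau': [-0.05, -82.125, -38.16, 0.026, -0.296, 0.0], 'eef_pos': [0.332, -0.891, 0.21], 'orientation': [[0.937, 0.349, 0.019], [0.349, -0.936, -0.052], [-0.0, 0.055, -0.998]], 'wrist_force': [0.495, -0.191, 0.929], 'moment': [-0.011, 0.016, 0.012], 'finger_force': 0.0, 'gripper_width': 0.085}
```

Request:
servo_tool:
  plan:
    - [0, 0, 0, 0, 0.085]
    - [0, 0, 0, 0, 0.085]
    - [0, 0, 0, 0, 0.085]
    - [0, 0, 0, 0, 0.085]

```text
t: 1.72
eef_pos: [0.3321, -0.891, 0.2098]
orientation: [[0.937, 0.349, 0.019], [0.349, -0.936, -0.051], [-0.0, 0.055, -0.998]]
wrist_force: [-0.4, -0.9, 0.1]
gripper_width: 0.0852
finger_force: 0.0
```

Request:
servo_tool:
  plan:
    - [0, -0.04, 0, 0, 0.085]
    - [0, -0.08, 0, 0, 0.085]
    - [0, -0.12, 0, 0, 0.085]
    - [0, -0.16, 0, 0, 0.085]

```text
t: 2.22
eef_pos: [0.2756, -0.7395, 0.2006]
orientation: [[0.937, 0.349, 0.019], [0.349, -0.936, -0.052], [-0.0, 0.055, -0.998]]
wrist_force: [0.4, -0.7, 1.5]
gripper_width: 0.085
finger_force: 0.0
```

The tilt gained at the reach limit persists, because the commanded pose becomes the reached one. So tool lean can be gained by over-reaching. Next I fit a kinematic model from the readings, to plan the leans and the joint-6 range for the flip.

```bash
cat > kin.py <<'E'
import numpy as np
from scipy.spatial.transform import Rotation as Ro
from scipy.optimize import least_squares
rz=lambda a:Ro.from_euler("z",a).as_matrix(); ry=lambda a:Ro.from_euler("y",a).as_matrix()
B0=rz(0)
def fk(q,k):
    a,d,h,L1,e,L2,Lt,r6=k[:8]; R1=rz(q[0]); p=np.array([0,0,h])+R1@[a,d,0]
    R=R1@ry(q[1]); p=p+R@[0,0,L1]; R=R@ry(q[2]); p=p+R@[e,0,L2]; R=R@rz(q[3])@ry(q[4]); p=p+R@[0,0,Lt]
    return p,R@rz(q[5]+r6)
lo=np.array([-2.98,-.91,.09,-1.24,.2,-2.68]); hi=np.array([2.98,2.08,2.57,4.39,2.65,2.68])
def ik(p,R,k,q0,n=6,seed=0):
    g=np.random.default_rng(seed); best=None
    for i in range(n):
        s=np.clip(np.array(q0)+(g.normal(size=6)*[.3,.3,.3,.5,.4,1.2] if i else 0),lo+.01,hi-.01)
        f=lambda q:(lambda P,Q:np.r_[(P-p)*5,Ro.from_matrix(R.T@Q).as_rotvec()])(*fk(q,k))
        o=least_squares(f,s,bounds=(lo,hi))
        if best is None or o.cost<best.cost: best=o
    return best.x,np.sqrt(2*best.cost)
E
cat > fit.py <<'E'
from kin import *; from h import sensors; import json,os
s=sensors.observe(); D=json.load(open("D.json")) if os.path.exists("D.json") else [
 [[-1.34,.2205,1.5265,0,1.395,-.126],[.218,-.5855,.2305],[[.937,.349,0],[.349,-.937,.002],[0,-.002,-1]]],
 [[-1.298,1.221,.089,.005,1.777,-.083],[.332,-.891,.21],[[.937,.349,.019],[.349,-.936,-.052],[0,.055,-.998]]]]
D.append([list(map(float,s["joint_pos"])),list(map(float,s["eef_pos"])),np.array(s["orientation"]).tolist()]); json.dump(D,open("D.json","w"))
def res(k):
    o=[]
    for q,p,R in D:
        P,Q=fk(q,k); o+=list((P-p)/.001)+list(Ro.from_matrix(np.array(R).T@Q).as_rotvec()/.003)
    return np.array(o)
best=None
for r6 in (0,np.pi/2,-np.pi/2,np.pi):
    o=least_squares(lambda k:np.r_[res(k),(k[0])/.05,(k[4])/.02],[0,.08,.3,.4,0,.4,.2,r6])
    if best is None or o.cost<best.cost: best=o
print(best.x.round(4),best.cost,res(best.x).round(1)); np.save("k.npy",best.x)
E
python3 fit.py
```

```text
[-0.0294  0.0786  0.2151  0.4262  0.0376  0.5715  0.2626  1.571 ] 2.9619155230251244 [ 0.3  0.1  0.8 -0.5 -0.1 -0.   0.1  0.3  0.1  0.1  0.2 -0.  -0.3 -0.4
 -0.8  0.  -0.   0.1]
```

```bash
cat > plan.py <<'E'
from kin import *
k=np.load("k.npy"); D=np.radians
fo=np.array([.472,.034,0]); xf=np.array([np.cos(D(84)),np.sin(D(84)),0]); Z=np.array([0,0,1.]); yf=np.cross(Z,xf)
m=fo+.075*Z; b=xf*np.cos(D(35))-Z*np.sin(D(35)); n0=-xf*np.sin(D(35))-Z*np.cos(D(35))
def frame(x,z): return np.c_[x,np.cross(z,x),z]
E
python3 - <<'E'
from plan import *
for rho in range(-60,61,15):
    z=np.cos(D(rho))*n0+np.sin(D(rho))*yf
    for sg,off in((1,.065),(1,.035),(-1,.060)):
        q,c=ik(m-off*b+.022*z,frame(sg*b,z),k,[-.1,.3,1.6,0,1.3,0],12)
        print(rho,sg,off,np.degrees(q).round().astype(int),round(c,4))
q,c=ik(np.array([.494,-.241,.05])+.022*-Z,frame(np.array([np.cos(D(63.6)),np.sin(D(63.6)),0]),-Z),k,[-.6,.3,1.6,0,1.3,0],6);print("cradle",np.degrees(q).round(),c)
E
```

```text
-60 1 0.065 [ -2 -13 146 232  27 102] 0.0
-60 1 0.035 [  4  -8 145 234  32 104] 0.0
-60 -1 0.06 [ -1 -12 146 232  28 -77] 0.0
-45 1 0.065 [  2 -13 138 -71  30  50] 0.0697
-45 1 0.035 [  6  -9 137 -71  33  54] 0.0947
-45 -1 0.06 [   3  -13  138  -71   31 -130] 0.0741
-30 1 0.065 [  5  -7 132 -58  43  42] 0.0
-30 1 0.035 [  9  -3 130 -60  45  47] 0.0
-30 -1 0.06 [   6   -6  131  -59   44 -137] 0.0
-15 1 0.065 [  6  -1 123 -45  57  32] 0.0
-15 1 0.035 [  9   2 122 -46  57  36] 0.0
-15 -1 0.06 [   6    0  123  -45   57 -147] 0.0
0 1 0.065 [  5   7 115 -37  70  27] 0.0
0 1 0.035 [  7   9 114 -36  70  30] 0.0
0 -1 0.06 [   5    7  115  -37   70 -152] 0.0
15 1 0.065 [  3  14 107 -31  84  24] 0.0
15 1 0.035 [  6  17 106 -30  83  27] 0.0
15 -1 0.06 [   4   15  107  -31   84 -154] 0.0295
30 1 0.065 [  1  22  99 -26  96  22] 0.0
30 1 0.035 [  3  24  98 -24  96  25] 0.0
30 -1 0.06 [   2   23   99  -26   96 -154] 0.058
45 1 0.065 [ -2  29  93 -22 108  22] 0.0
45 1 0.035 [  1  31  92 -20 108  24] 0.0
45 -1 0.06 [  -1   30   93  -21  108 -154] 0.0661
60 1 0.065 [ -4  36  88 -18 120  23] 0.0
60 1 0.035 [ -2  38  87 -15 119  25] 0.0
60 -1 0.06 [  -4   37   87  -16  120 -154] 0.0501
cradle [-34.  15. 107.   0.  58.  -8.] 7.434921193025532e-16
```

The plan works out with the go insertion at joint 6 ≈ +32° and the flipped pose at ≈ −147°, tool leaning about 37° toward azimuth −71°. That is the direction an outward over-reach gives. First I grasp with the tool near vertical, after checking the enclosure clearance.

```bash
cat >> plan.py <<'E'
from h import sensors
O0=np.array([.4944,-.2413,.0495]); ac=np.array([np.cos(D(63.6)),np.sin(D(63.6)),0])
def go(p,x=None,s=None):
    "shift (tool axes) and turn to bring the TCP to p with tool x along x as far as z allows"
    s=s or sensors.observe(); R=np.array(s["orientation"]); d=R.T@(np.array(p)-s["eef_pos"]); t=0
    if x is not None: c=R.T@x; t=np.arctan2(c[1],c[0])
    return d.round(4),round(t,4)
E
python3 - <<'E'
from plan import *; from h import *
im=np.load("pics/top0.npy"); p,u,v=world("top",im,box(425,100,40,90)); s=p[:,2]>.25
i=np.argsort(p[s]@[1,-.0,0])[:5]; print("near enclosure top pts",p[s][i].round(3)); 
w=p[s]; dd=np.hypot(*(w[:,:2]-O0[:2]).T); j=dd.argmin(); print("closest to gauge",w[j].round(3),dd[j].round(3))
p,u,v=world("top",im,box(200,90,80,130)); s=(p[:,2]>.18)&(p[:,2]<.22); w=p[s]; j=np.argsort(w@[1,1,0])[:3]; print("cabinet",w[j].round(3), "min x",w[w[:,0].argmin()].round(3),"min y",w[w[:,1].argmin()].round(3))
s=sensors.observe(); R=np.array(s["orientation"]); z=R[:,2]
x=ac-z*(ac@z); x/=np.linalg.norm(x)
for h in (.15,0): print(h,go(O0+.020*z+[0,0,h],x), "beta",np.degrees(np.arcsin(ac@z)).round(2))
E
```

```text
near enclosure top pts [[ 0.577 -0.272  0.264]
 [ 0.578 -0.272  0.27 ]
 [ 0.578 -0.27   0.269]
 [ 0.578 -0.268  0.269]
 [ 0.579 -0.267  0.267]]
closest to gauge [ 0.578 -0.268  0.269] 0.088
cabinet [[0.48  0.327 0.195]
 [0.482 0.326 0.183]
 [0.482 0.328 0.185]] min x [0.48  0.327 0.195] min y [0.712 0.195 0.201]
0.15 (array([ 0.379 , -0.3899, -0.0004]), np.float64(-0.7525)) beta -2.16
0 (array([ 0.379 , -0.3982,  0.1493]), np.float64(-0.7525)) beta -2.16
```

Request:
servo_tool:
  plan:
    - [0.038, -0.039, 0, -0.0753, 0.085]
    - [0.076, -0.078, 0, -0.1505, 0.085]
    - [0.114, -0.117, 0, -0.2258, 0.085]
    - [0.152, -0.156, 0, -0.301, 0.085]
    - [0.19, -0.195, 0, -0.3763, 0.085]
    - [0.228, -0.234, 0, -0.4515, 0.085]
    - [0.266, -0.273, 0, -0.5268, 0.085]
    - [0.304, -0.312, 0, -0.602, 0.085]
    - [0.342, -0.351, 0, -0.6773, 0.085]
    - [0.379, -0.39, 0, -0.7525, 0.085]
    - [0.379, -0.39, 0, -0.7525, 0.085]
    - [0.379, -0.39, 0, -0.7525, 0.085]

```text
t: 3.72
eef_pos: [0.4955, -0.2442, 0.1797]
orientation: [[0.445, 0.895, 0.019], [0.895, -0.444, -0.051], [-0.037, 0.04, -0.998]]
wrist_force: [-0.2, 0.2, -0.5]
gripper_width: 0.0847
finger_force: 0.0
```

```bash
python3 fit.py
python3 - <<'E'
from plan import *
s=sensors.observe(); R=np.array(s["orientation"]); z=R[:,2]
x=ac-z*(ac@z); x/=np.linalg.norm(x)
for h in (.03,0): print(h,go(O0+.020*z+[0,0,h],x))
print(s["eef_pos"],np.degrees(s["joint_pos"]).round(1))
E
```

```text
[-0.0048  0.0784  0.304   0.4134  0.049   0.5516  0.3312  1.5709] 3.7833550189243095 [ 0.1 -0.1  0.7 -0.5 -0.1 -0.   0.2  0.4 -0.2  0.1  0.2 -0.  -0.2 -0.4
 -0.   0.  -0.   0.  -0.2 -0.1 -0.5  0.  -0.   0. ]
0.03 (array([ 0.0058, -0.0063,  0.1199]), np.float64(0.0004))
0 (array([ 0.007 , -0.0075,  0.1498]), np.float64(0.0004))
[ 0.49548993 -0.24417715  0.17967096] [-33.3   3.4 103.4  -2.   70.6  -6.3]
```

Request:
servo_tool:
  plan:
    - [0.002, -0.002, 0.05, 0, 0.085]
    - [0.005, -0.005, 0.1, 0, 0.085]
    - [0.006, -0.006, 0.13, 0, 0.085]
    - [0.007, -0.0075, 0.145, 0, 0.085]
    - [0.007, -0.0075, 0.15, 0, 0.085]
    - [0.007, -0.0075, 0.15, 0, 0.085]
    - [0.007, -0.0075, 0.15, 0, 0.06]
    - [0.007, -0.0075, 0.15, 0, 0.04]
    - [0.007, -0.0075, 0.15, 0, 0.015]
    - [0.007, -0.0075, 0.15, 0, 0.015]
    - [0.007, -0.0075, 0.15, 0, 0.015]
    - [0.007, -0.0075, 0.15, 0, 0.015]

```text
t: 5.22
eef_pos: [0.4939, -0.2415, 0.0296]
orientation: [[0.445, 0.895, 0.017], [0.895, -0.444, -0.05], [-0.037, 0.037, -0.999]]
wrist_force: [-5.6, 2.8, 8.7]
gripper_width: 0.0294
finger_force: 58.6
```

Run:
```python
from plan import *
s=sensors.observe()
u=np.array([np.cos(D(-71)),np.sin(D(-71)),0])
print(go(np.array(s["eef_pos"])+[0,0,.16]), go(u*.78+[0,0,.25]), go(u*1.6+[0,0,.25]))
```

```text
(array([-0.0059,  0.006 , -0.1598]), 0) (array([-0.5587,  0.0138, -0.1995]), 0) (array([-1.1334,  0.5971, -0.1563]), 0)
```

Request:
servo_tool:
  plan:
    - [-0.001, 0.001, -0.03, 0, 0.015]
    - [-0.003, 0.003, -0.08, 0, 0.015]
    - [-0.006, 0.006, -0.13, 0, 0.015]
    - [-0.02, 0.006, -0.16, 0, 0.015]
    - [-0.07, 0.007, -0.17, 0, 0.015]
    - [-0.13, 0.008, -0.18, 0, 0.015]
    - [-0.19, 0.009, -0.19, 0, 0.015]
    - [-0.25, 0.01, -0.2, 0, 0.015]
    - [-0.31, 0.011, -0.2, 0, 0.015]
    - [-0.37, 0.012, -0.2, 0, 0.015]
    - [-0.43, 0.013, -0.2, 0, 0.015]
    - [-0.49, 0.014, -0.2, 0, 0.015]
    - [-0.53, 0.014, -0.2, 0, 0.015]
    - [-0.56, 0.014, -0.2, 0, 0.015]
    - [-0.56, 0.014, -0.2, 0, 0.015]

```text
t: 7.1
eef_pos: [0.2518, -0.7401, 0.2483]
orientation: [[0.448, 0.894, 0.018], [0.893, -0.447, -0.049], [-0.036, 0.038, -0.999]]
wrist_force: [0.1, 1.0, -1.2]
gripper_width: 0.029
finger_force: 59.7
```

Run:
```python
from plan import *
s=sensors.observe()
u=np.array([np.cos(D(-71)),np.sin(D(-71)),0])
print(go(u*1.6+[0,0,.25]),go(u*.9+[0,0,.25]),s["eef_pos"],np.degrees(s["joint_pos"]).round(1),s["gripper_width"],s["wrist_force"])
```

```text
(array([-0.5698,  0.5858,  0.0412]), 0) (array([-0.0806,  0.0864,  0.0045]), 0) [ 0.25178782 -0.74013554  0.24827628] [-77.1  31.6  61.2   0.4  84.1 -50.6] 0.028955627688496525 [ 0.11340634  0.99008409 -1.20320311]
```

Request:
servo_tool:
  plan:
    - [-0.04, 0.042, 0.002, 0, 0.015]
    - [-0.08, 0.084, 0.005, 0, 0.015]
    - [-0.12, 0.125, 0.008, 0, 0.015]
    - [-0.16, 0.166, 0.011, 0, 0.015]
    - [-0.2, 0.207, 0.014, 0, 0.015]
    - [-0.24, 0.248, 0.017, 0, 0.015]
    - [-0.28, 0.289, 0.02, 0, 0.015]
    - [-0.32, 0.33, 0.023, 0, 0.015]
    - [-0.36, 0.371, 0.026, 0, 0.015]
    - [-0.4, 0.412, 0.029, 0, 0.015]
    - [-0.44, 0.453, 0.032, 0, 0.015]
    - [-0.48, 0.494, 0.035, 0, 0.015]
    - [-0.52, 0.535, 0.038, 0, 0.015]
    - [-0.57, 0.586, 0.041, 0, 0.015]

```text
t: 8.85
eef_pos: [0.3207, -0.9237, 0.1739]
orientation: [[0.447, 0.894, 0.037], [0.891, -0.441, -0.103], [-0.076, 0.079, -0.994]]
wrist_force: [-0.5, 0.7, -2.3]
gripper_width: 0.0292
finger_force: 60.9
```

```bash
python3 fit.py
python3 - <<'E'
from plan import *
s=sensors.observe(); z=np.array(s["orientation"])[:,2]
print(np.degrees(np.arccos(-z[2])),np.degrees(np.arctan2(z[1],z[0])),"b.z deg",np.degrees(np.arcsin(b@z)),s["eef_pos"],np.array(s["joint_pos"]).round(3))
E
```

```text
[-0.0048  0.0784  0.3065  0.4135  0.0489  0.5515  0.3339 -4.7123] 3.848129904671839 [ 0.1  0.   0.7 -0.5 -0.1 -0.1  0.3  0.3 -0.3  0.1  0.2 -0.  -0.1 -0.4
 -0.1  0.  -0.   0.  -0.2 -0.1 -0.5  0.  -0.   0.  -0.2  0.1  0.2  0.
 -0.   0. ]
6.2984972263620715 -70.26297770581344 b.z deg 29.28549650849516 [ 0.32073365 -0.92366221  0.17386546] [-1.321  1.261  0.088  0.01   1.683 -0.857]
```

Request:
servo_tool:
  plan:
    - [-0.041, 0.042, -0.012, 0, 0.015]
    - [-0.041, 0.042, -0.012, 0, 0.015]

```text
t: 9.1
eef_pos: [0.325, -0.9355, 0.1845]
orientation: [[0.448, 0.893, 0.051], [0.888, -0.437, -0.144], [-0.106, 0.11, -0.988]]
wrist_force: [-0.4, -0.7, -1.5]
gripper_width: 0.0294
finger_force: 60.9
```

Request:
servo_tool:
  plan:
    - [-0.041, 0.042, -0.012, 0, 0.015]
    - [-0.041, 0.042, -0.012, 0, 0.015]
    - [-0.041, 0.042, -0.012, 0, 0.015]

```text
t: 9.48
eef_pos: [0.3286, -0.9457, 0.1938]
orientation: [[0.45, 0.891, 0.063], [0.883, -0.433, -0.179], [-0.132, 0.137, -0.982]]
wrist_force: [0.4, 0.9, -0.8]
gripper_width: 0.0297
finger_force: 60.9
```

Request:
servo_tool:
  plan:
    - [-0.041, 0.042, -0.012, 0, 0.015]
    - [-0.082, 0.084, -0.024, 0, 0.015]
    - [-0.123, 0.126, -0.036, 0, 0.015]

```text
t: 9.85
eef_pos: [0.3332, -0.9583, 0.2179]
orientation: [[0.452, 0.888, 0.081], [0.875, -0.425, -0.231], [-0.17, 0.175, -0.97]]
wrist_force: [0.7, 0.1, -2.8]
gripper_width: 0.0296
finger_force: 60.9
```

Run:
```python
from plan import *
s=sensors.observe(); z=np.array(s["orientation"])[:,2]
print(np.degrees(np.arccos(-z[2])),np.degrees(np.arctan2(z[1],z[0])),"b.z deg",np.degrees(np.arcsin(b@z)),s["eef_pos"],np.array(s["joint_pos"]).round(3))
```

```text
14.151224247091951 -70.59574777617742 b.z deg 22.04086954166367 [ 0.33317936 -0.95832988  0.21793758] [-1.321  1.222  0.089  0.022  1.585 -0.856]
```

Request:
servo_tool:
  plan:
    - [-0.042, 0.043, -0.003, 0, 0.015]
    - [-0.084, 0.086, -0.006, 0, 0.015]
    - [-0.126, 0.129, -0.009, 0, 0.015]

```text
t: 10.22
eef_pos: [0.3384, -0.9732, 0.2271]
orientation: [[0.456, 0.885, 0.098], [0.866, -0.415, -0.278], [-0.206, 0.212, -0.956]]
wrist_force: [-0.2, -0.5, -1.6]
gripper_width: 0.0296
finger_force: 60.9
```

Request:
servo_tool:
  plan:
    - [-0.042, 0.043, 0, 0, 0.015]
    - [-0.084, 0.086, 0, 0, 0.015]
    - [-0.126, 0.129, 0, 0, 0.015]

```text
t: 10.6
eef_pos: [0.3438, -0.9882, 0.2376]
orientation: [[0.46, 0.881, 0.115], [0.855, -0.404, -0.327], [-0.242, 0.248, -0.938]]
wrist_force: [-0.4, -0.7, -1.7]
gripper_width: 0.0292
finger_force: 60.9
```

Request:
servo_tool:
  plan:
    - [-0.042, 0.043, 0.003, 0, 0.015]
    - [-0.084, 0.086, 0.006, 0, 0.015]
    - [-0.126, 0.129, 0.009, 0, 0.015]

```text
t: 10.98
eef_pos: [0.3491, -1.003, 0.2485]
orientation: [[0.464, 0.876, 0.131], [0.841, -0.39, -0.374], [-0.277, 0.284, -0.918]]
wrist_force: [-0.5, -0.9, -1.8]
gripper_width: 0.0294
finger_force: 60.9
```

Request:
servo_tool:
  plan:
    - [-0.042, 0.043, 0.006, 0, 0.015]
    - [-0.084, 0.086, 0.012, 0, 0.015]
    - [-0.126, 0.129, 0.018, 0, 0.015]

```text
t: 11.35
eef_pos: [0.3542, -1.0175, 0.2595]
orientation: [[0.47, 0.87, 0.147], [0.826, -0.375, -0.421], [-0.311, 0.319, -0.895]]
wrist_force: [0.1, 0.3, -1.3]
gripper_width: 0.0296
finger_force: 60.9
```

Run:
```python
from plan import *
s=sensors.observe(); z=np.array(s["orientation"])[:,2]
print(np.degrees(np.arccos(-z[2])),np.degrees(np.arctan2(z[1],z[0])),"b.z deg",np.degrees(np.arcsin(b@z)),s["eef_pos"],np.array(s["joint_pos"]).round(3))
```

```text
26.460096551883197 -70.69290709793671 b.z deg 10.575248023306939 [ 0.35418254 -1.01752865  0.25952305] [-1.321  1.204  0.089  0.039  1.388 -0.857]
```

Request:
servo_tool:
  plan:
    - [-0.042, 0.043, 0.009, 0, 0.015]
    - [-0.084, 0.086, 0.018, 0, 0.015]
    - [-0.126, 0.129, 0.027, 0, 0.015]

```text
t: 11.72
eef_pos: [0.3592, -1.0315, 0.2708]
orientation: [[0.475, 0.865, 0.163], [0.81, -0.358, -0.465], [-0.344, 0.353, -0.87]]
wrist_force: [0.3, -0.3, -1.6]
gripper_width: 0.0295
finger_force: 60.9
```

Request:
servo_tool:
  plan:
    - [-0.042, 0.043, 0.012, 0, 0.015]
    - [-0.084, 0.086, 0.024, 0, 0.015]
    - [-0.126, 0.129, 0.036, 0, 0.015]

```text
t: 12.1
eef_pos: [0.3639, -1.045, 0.2823]
orientation: [[0.482, 0.858, 0.177], [0.792, -0.34, -0.507], [-0.375, 0.385, -0.843]]
wrist_force: [0.0, 1.0, -0.7]
gripper_width: 0.0295
finger_force: 60.9
```

Request:
servo_tool:
  plan:
    - [-0.042, 0.043, 0.014, 0, 0.015]
    - [-0.084, 0.086, 0.028, 0, 0.015]
    - [-0.126, 0.129, 0.042, 0, 0.015]

```text
t: 12.48
eef_pos: [0.3683, -1.0575, 0.296]
orientation: [[0.488, 0.851, 0.192], [0.773, -0.32, -0.548], [-0.405, 0.416, -0.814]]
wrist_force: [0.6, 0.6, -1.4]
gripper_width: 0.0295
finger_force: 60.9
```

Request:
servo_tool:
  plan:
    - [-0.042, 0.043, 0.016, 0, 0.015]
    - [-0.084, 0.086, 0.032, 0, 0.015]
    - [-0.126, 0.129, 0.048, 0, 0.015]

```text
t: 12.85
eef_pos: [0.3723, -1.0688, 0.3115]
orientation: [[0.495, 0.844, 0.205], [0.753, -0.3, -0.586], [-0.433, 0.445, -0.784]]
wrist_force: [0.7, 0.2, -1.0]
gripper_width: 0.0295
finger_force: 60.9
```

Run:
```python
from plan import *
s=sensors.observe(); z=np.array(s["orientation"])[:,2]
print(np.degrees(np.arccos(-z[2])),np.degrees(np.arctan2(z[1],z[0])),"b.z deg",np.degrees(np.arcsin(b@z)),s["eef_pos"],np.array(s["joint_pos"]).round(3))
```

```text
38.37300660564264 -70.73013869169074 b.z deg -0.5830032036910477 [ 0.37231839 -1.06884536  0.3114972 ] [-1.321  1.188  0.089  0.058  1.197 -0.862]
```

Run:
```python
from plan import *
s=sensors.observe(); R=np.array(s["orientation"]); z=R[:,2]
x=b-z*(b@z); x/=np.linalg.norm(x)
pre=m-.110*b+.02*z; hi_=pre+[-.03,-.05,.14]
print("pre",pre.round(3),"hi",hi_.round(3)); print(go(hi_,x)); 
for p,sg in((pre,1),(m-.035*b+.02*z,1),(hi_,1),(m-.049*b+.02*z,-1),(hi_,-1)):
    q,c=ik(p,frame(sg*x,z),k,[0,.1,2,-.8,1,.5],10); print(np.degrees(q).round(),round(c,4))
p0=np.array(s["eef_pos"]); q=s["joint_pos"]; d,t=go(hi_,x)
for a in np.linspace(0,1,9):
    q,c=ik(p0+a*(hi_-p0),R@rz(a*t),k,q,1); print(np.degrees(q).round(),round(c,4))
```

```text
pre [ 0.467 -0.067  0.122] hi [ 0.437 -0.117  0.262]
(array([ 0.7695, -0.2525, -0.5059]), np.float64(-0.4409))
[  7.  -3. 126. -46.  58.  33.] 0.0
[ 15.   5. 122. -46.  59.  43.] 0.0
[ -0. -22. 124. -39.  68.  13.] 0.0
[  14.    4.  123.  -46.   59. -138.] 0.0
[   5.  -19.  125.  -46.   70. -154.] 0.1367
[-76.  68.   5.   3.  68. -49.] 0.0009
[-73.  40.  51.   2.  51. -50.] 0.0
[-70.  25.  73.  -1.  44. -49.] 0.0
[-65.  11.  90.  -6.  40. -45.] 0.0
[-58.  -1. 104. -12.  40. -38.] 0.0
[-49. -12. 115. -20.  43. -28.] 0.0
[-36. -21. 122. -28.  49. -16.] 0.0
[-19. -25. 126. -35.  58.  -1.] 0.0
[ -0. -22. 124. -39.  68.  13.] 0.0
```

Request:
servo_tool:
  plan:
    - [0.043, -0.014, -0.028, -0.0245, 0.015]
    - [0.085, -0.028, -0.056, -0.049, 0.015]
    - [0.128, -0.042, -0.084, -0.0735, 0.015]
    - [0.171, -0.056, -0.112, -0.098, 0.015]
    - [0.214, -0.07, -0.141, -0.1225, 0.015]
    - [0.256, -0.084, -0.169, -0.147, 0.015]
    - [0.299, -0.098, -0.197, -0.1715, 0.015]
    - [0.342, -0.112, -0.225, -0.196, 0.015]
    - [0.385, -0.126, -0.253, -0.2205, 0.015]
    - [0.428, -0.14, -0.281, -0.245, 0.015]
    - [0.47, -0.154, -0.309, -0.2695, 0.015]
    - [0.513, -0.168, -0.337, -0.294, 0.015]
    - [0.556, -0.182, -0.365, -0.3185, 0.015]
    - [0.599, -0.196, -0.393, -0.343, 0.015]
    - [0.641, -0.21, -0.422, -0.3675, 0.015]
    - [0.684, -0.224, -0.45, -0.392, 0.015]
    - [0.727, -0.239, -0.478, -0.4165, 0.015]
    - [0.7695, -0.2525, -0.506, -0.441, 0.015]
    - [0.7695, -0.2525, -0.506, -0.441, 0.015]
    - [0.7695, -0.2525, -0.506, -0.441, 0.015]

```text
t: 15.35
eef_pos: [0.437, -0.1175, 0.2622]
orientation: [[0.088, 0.975, 0.206], [0.808, 0.052, -0.587], [-0.582, 0.218, -0.783]]
wrist_force: [-0.2, -0.7, -1.5]
gripper_width: 0.0294
finger_force: 61.0
```

```bash
python3 fit.py
cat >> plan.py <<'E'
def pose(s=None):
    s=s or sensors.observe(); R=np.array(s["orientation"]); z=R[:,2]; x=b-z*(b@z); return s,R,z,x/np.linalg.norm(x)
E
python3 - <<'E'
from plan import *
s,R,z,x=pose(); print(go(m-.110*b+.02*z,x),np.degrees(np.arcsin(b@z)),s["wrist_force"],np.degrees(s["joint_pos"]).round())
E
```

```text
[-0.002   0.0785  0.3094  0.4121  0.0509  0.5494  0.3339  1.5709] 3.98959775845024 [ 0.2 -0.1  0.6 -0.5 -0.1 -0.1  0.4  0.2 -0.3  0.1  0.2 -0.  -0.1 -0.2
 -0.1  0.  -0.   0.   0.  -0.2 -0.3  0.  -0.   0.  -0.2  0.1  0.2  0.
 -0.   0.  -0.2 -0.1 -0.2  0.  -0.   0. ]
(array([0.1246, 0.001 , 0.0862]), np.float64(0.0003)) -0.6349157887248855 [-0.16277794 -0.66024595 -1.47187494] [ -0. -22. 125. -39.  68.  13.]
```

Now I move to the pre-insertion pose and look.

Request:
servo_tool:
  plan:
    - [0.03, 0, 0.022, 0, 0.015]
    - [0.06, 0, 0.043, 0, 0.015]
    - [0.09, 0.001, 0.064, 0, 0.015]
    - [0.12, 0.001, 0.083, 0, 0.015]
    - [0.1246, 0.001, 0.0862, 0, 0.015]
    - [0.1246, 0.001, 0.0862, 0, 0.015]

```text
t: 16.1
eef_pos: [0.4665, -0.0688, 0.1224]
orientation: [[0.089, 0.975, 0.204], [0.808, 0.049, -0.588], [-0.583, 0.217, -0.783]]
wrist_force: [-0.4, 0.0, -0.9]
gripper_width: 0.0293
finger_force: 60.9
```

Run:
```python
from plan import *; from h import *
s,R,z,x=pose(); print(s["eef_pos"],go(m-.110*b+.02*z,x))
O=np.array(s["eef_pos"])-.02*z; be=-np.radians(2.1); a=np.cos(be)*R[:,0]+np.sin(be)*z
pts={"O":O,"go":O+.063*a,"grn":O+.030*a,"red":O-.03*a,"nogo":O-.049*a,"mouth":m}
o=[]
for n in("top","side"):
    p,d=optics.snapshot(n); cv2.imwrite(f"pics/{n}1.png",p); np.save(f"pics/{n}1.npy",d)
    print(n,{q:proj(n,P)[0].round(1).tolist() for q,P in pts.items()})
    x0,y0=(305,190) if n=="top" else (295,190); o.append(cv2.resize(p[y0:y0+60,x0:x0+50],None,fx=8,fy=8,interpolation=cv2.INTER_CUBIC))
cv2.imwrite("pics/c1.png",np.hstack(o))
```

```text
[ 0.46651235 -0.06877219  0.12243954] (array([ 0.0012,  0.0002, -0.0008]), np.float64(-0.0012))
top {'O': [355.4, 216.2], 'go': [335.2, 216.4], 'grn': [345.6, 216.3], 'red': [365.5, 216.2], 'nogo': [372.2, 216.1], 'mouth': [321.1, 216.4]}
side {'O': [347.6, 193.4], 'go': [336.7, 211.1], 'grn': [342.5, 201.8], 'red': [352.7, 185.1], 'nogo': [355.9, 179.9], 'mouth': [328.4, 225.0]}
```

View pics/c1.png

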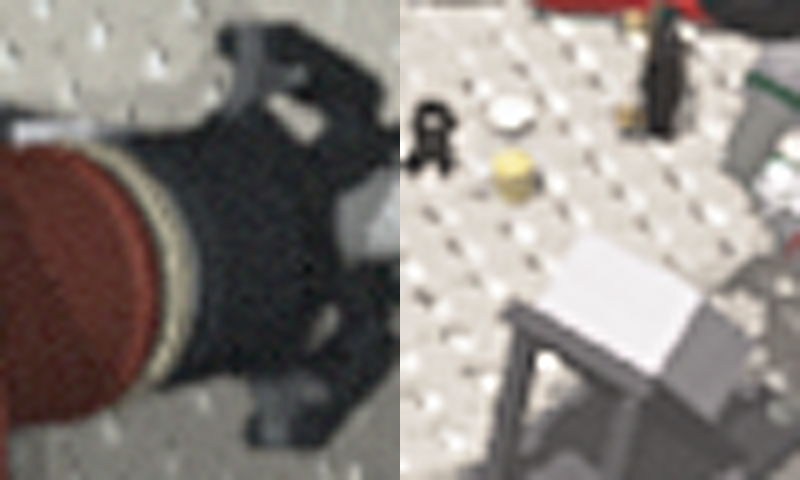

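Top view: the gripper hides the gauge and the bore. Side view: the crop cuts the gauge off at its right edge, with its green band near (340,200), so I need a wider crop.

Run:
```python
import cv2
p=cv2.imread("pics/side1.png"); cv2.imwrite("pics/c2.png",cv2.resize(p[165:240,310:390],None,fx=8,fy=8,interpolation=cv2.INTER_CUBIC))
```

```text
(no output)
```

View pics/c2.png

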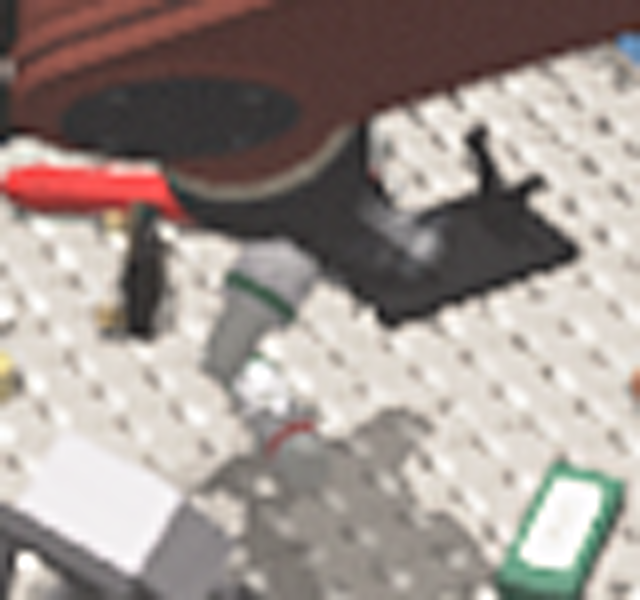

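Side view: green band at about (342.3,201.4), predicted (342.5,201.8); go tip at about (337.3,210.2), predicted (336.7,211.1). The gauge is held as modelled, so I start the insertion.

Request:
servo_tool:
  plan:
    - [0.02, 0, 0, 0, 0.015]
    - [0.038, 0, 0, 0, 0.015]
    - [0.044, 0, 0, 0, 0.015]
    - [0.048, 0, -0.0005, 0, 0.015]
    - [0.052, 0, -0.0005, 0, 0.015]
    - [0.055, 0, -0.0006, 0, 0.015]
    - [0.058, 0, -0.0006, 0, 0.015]
    - [0.058, 0, -0.0006, 0, 0.015]

```text
t: 17.2
eef_pos: [0.4712, -0.0201, 0.0882]
orientation: [[0.087, 0.975, 0.205], [0.808, 0.051, -0.587], [-0.582, 0.217, -0.784]]
wrist_force: [-1.1, 0.3, -2.7]
gripper_width: 0.0294
finger_force: 60.8
```

```bash
cat > st.py <<'E'
from plan import *
s,R,z,x=pose(); O=np.array(s["eef_pos"])-.02*z
F=R.T@np.array(s["wrist_force"]); print("depth along b of O rel mouth",((O-m)@b).round(4),"off y",((O-m)@R[:,1]).round(4),"off z",((O-m)@(z-b*(b@z))).round(4),"F tool",F.round(1),"M tool",(R.T@np.array(s["moment"])).round(2),"bz",np.degrees(np.arcsin(b@z)).round(2),"w",s["gripper_width"].__round__(4),"t",s["t"])
E
python3 st.py
```

```text
depth along b of O rel mouth -0.0515 off y -0.0007 off z 0.0007 F tool [ 1.8 -1.6  1.7] M tool [ 0.5   0.4  -0.12] bz -0.62 w 0.0294 t 17.2
```

Request:
servo_tool:
  plan:
    - [0.004, 0, 0, 0, 0.015]
    - [0.008, 0, 0, 0, 0.015]
    - [0.011, 0, 0, 0, 0.015]
    - [0.013, 0, 0, 0, 0.015]
    - [0.0145, 0, 0, 0, 0.015]

```text
t: 17.82
eef_pos: [0.4725, -0.0085, 0.0799]
orientation: [[0.088, 0.975, 0.205], [0.808, 0.051, -0.587], [-0.583, 0.217, -0.783]]
wrist_force: [-3.2, -1.9, -1.9]
gripper_width: 0.0292
finger_force: 60.8
```

```bash
python3 st.py
```

```text
depth along b of O rel mouth -0.0372 off y -0.0006 off z 0.0007 F tool [-0.8 -3.6  1.9] M tool [ 0.67  0.07 -0.1 ] bz -0.65 w 0.0292 t 17.825
```

Request:
servo_tool:
  plan:
    - [0.001, -0.0003, 0, 0, 0.015]
    - [0.002, -0.0004, 0, 0, 0.015]
    - [0.003, -0.0004, 0, 0, 0.015]
    - [0.003, -0.0004, 0, 0, 0.015]

```text
t: 18.32
eef_pos: [0.4724, -0.0082, 0.0799]
orientation: [[0.089, 0.975, 0.204], [0.805, 0.05, -0.591], [-0.586, 0.217, -0.78]]
wrist_force: [-6.0, -10.1, 7.4]
gripper_width: 0.0289
finger_force: 61.1
```

```bash
python3 st.py
```

```text
depth along b of O rel mouth -0.0368 off y -0.0006 off z 0.0006 F tool [-13.   -4.7  -1. ] M tool [ 0.82 -1.67 -0.07] bz -0.95 w 0.0289 t 18.325
```

Request:
servo_tool:
  plan:
    - [0.0015, 0, 0, 0, 0.015]
    - [0.003, 0, 0, 0, 0.015]
    - [0.003, -0.0006, 0, 0, 0.015]
    - [0.003, -0.0006, 0.0008, 0, 0.015]
    - [0.003, -0.0006, -0.0004, 0, 0.015]
    - [0.003, -0.0006, 0, 0, 0.015]

```text
t: 19.08
eef_pos: [0.4723, -0.0079, 0.08]
orientation: [[0.091, 0.975, 0.203], [0.802, 0.049, -0.596], [-0.591, 0.217, -0.777]]
wrist_force: [-8.4, -18.4, 17.7]
gripper_width: 0.0292
finger_force: 61.3
```

```bash
python3 st.py
python3 - <<'E'
from plan import *; from h import *
s,R,z,x=pose()
p,d=optics.snapshot("side"); cv2.imwrite("pics/c3.png",cv2.resize(p[190:265,290:370],None,fx=8,fy=8,interpolation=cv2.INTER_CUBIC))
for e in(.035,.037,.040,.045):print(e,[proj("side",m-e*b+t*b)[0].round(1).tolist() for t in (0,.03,.035,-.03)])
E
```

```text
depth along b of O rel mouth -0.0365 off y -0.0006 off z 0.0003 F tool [-26.   -5.2  -4.5] M tool [ 0.88 -3.68 -0.08] bz -1.27 w 0.0292 t 19.075
0.035 [[334.5, 214.9], [329.2, 223.6], [328.4, 225.0], [339.6, 206.3]]
0.037 [[334.8, 214.3], [329.6, 223.0], [328.7, 224.4], [340.0, 205.8]]
0.04 [[335.3, 213.5], [330.1, 222.1], [329.2, 223.6], [340.5, 204.9]]
0.045 [[336.2, 212.0], [331.0, 220.7], [330.1, 222.1], [341.4, 203.5]]
```

View pics/c3.png

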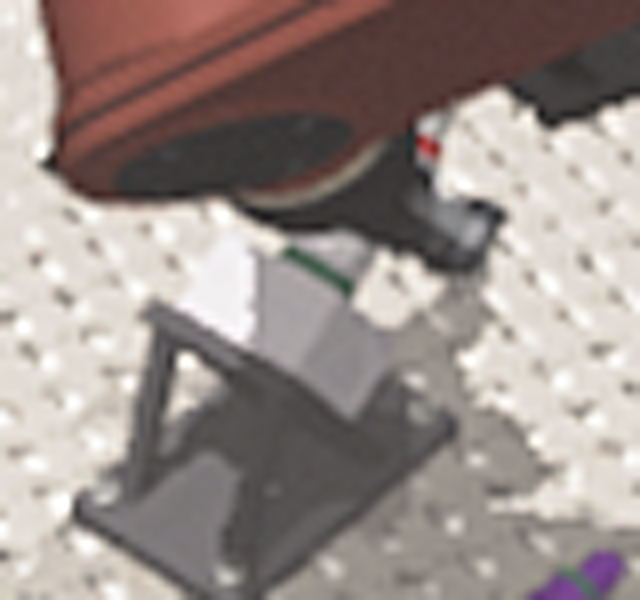

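The green band sits at about (329.3,223.4), right at the housing's front edge, as predicted for the shoulder home. The stop is hard at 26 N. I back off a little and probe sideways to find the bore's centre for the no-go step.

Request:
servo_tool:
  plan:
    - [-0.004, 0.0006, 0, 0, 0.015]
    - [-0.009, 0.0006, 0, 0, 0.015]
    - [-0.009, 0.0006, 0, 0, 0.015]

```text
t: 19.5
eef_pos: [0.4722, -0.0111, 0.0819]
orientation: [[0.088, 0.975, 0.206], [0.808, 0.051, -0.587], [-0.582, 0.218, -0.783]]
wrist_force: [-2.4, -1.4, -2.2]
gripper_width: 0.0293
finger_force: 60.8
```

```bash
python3 st.py
```

```text
depth along b of O rel mouth -0.0404 off y -0.0006 off z 0.0006 F tool [-0.  -2.9  2.1] M tool [ 0.49  0.12 -0.08] bz -0.63 w 0.0293 t 19.5
```

Request:
servo_tool:
  plan:
    - [0, -0.0012, 0, 0, 0.015]
    - [0, -0.0012, 0, 0, 0.015]

```text
t: 19.75
eef_pos: [0.4715, -0.0106, 0.0818]
orientation: [[0.088, 0.974, 0.207], [0.809, 0.051, -0.586], [-0.582, 0.219, -0.783]]
wrist_force: [0.3, -0.0, -1.5]
gripper_width: 0.0299
finger_force: 60.8
```

```bash
python3 st.py
```

```text
depth along b of O rel mouth -0.0401 off y -0.0013 off z 0.0003 F tool [0.9 0.  1.3] M tool [0.17 0.44 0.03] bz -0.6 w 0.0299 t 19.75
```

Request:
servo_tool:
  plan:
    - [0, -0.0012, 0, 0, 0.015]
    - [0, -0.0012, 0, 0, 0.015]

```text
t: 20.0
eef_pos: [0.47, -0.0109, 0.0813]
orientation: [[0.088, 0.975, 0.206], [0.808, 0.051, -0.587], [-0.582, 0.218, -0.783]]
wrist_force: [0.8, -0.3, -1.5]
gripper_width: 0.0294
finger_force: 60.9
```

```bash
python3 st.py
```

```text
depth along b of O rel mouth -0.0402 off y -0.0029 off z 0.0005 F tool [0.7 0.4 1.5] M tool [0.1  0.46 0.03] bz -0.62 w 0.0294 t 20.0
```

Request:
servo_tool:
  plan:
    - [0, 0.0012, 0.0012, 0, 0.015]
    - [0, 0.0012, 0.0012, 0, 0.015]

```text
t: 20.25
eef_pos: [0.4712, -0.0118, 0.0805]
orientation: [[0.088, 0.975, 0.205], [0.808, 0.051, -0.587], [-0.582, 0.217, -0.783]]
wrist_force: [0.0, 0.7, -1.6]
gripper_width: 0.0292
finger_force: 60.9
```

```bash
python3 st.py
```

```text
depth along b of O rel mouth -0.0403 off y -0.0019 off z 0.0019 F tool [ 1.5 -0.3  0.9] M tool [ 0.18  0.39 -0.01] bz -0.64 w 0.0292 t 20.25
```

Request:
servo_tool:
  plan:
    - [0, 0, -0.0024, 0, 0.015]
    - [0, 0, -0.0024, 0, 0.015]

```text
t: 20.5
eef_pos: [0.4704, -0.0104, 0.0824]
orientation: [[0.088, 0.975, 0.205], [0.808, 0.051, -0.587], [-0.583, 0.217, -0.783]]
wrist_force: [0.0, -1.6, -3.2]
gripper_width: 0.0296
finger_force: 60.8
```

```bash
python3 st.py
```

```text
depth along b of O rel mouth -0.0403 off y -0.0022 off z -0.0005 F tool [ 0.6 -0.7  3.4] M tool [ 0.11  0.29 -0.05] bz -0.65 w 0.0296 t 20.5
```

The probe puts the bore centre about 1.9 mm toward −y and 1 mm toward +z (tool axes) from my estimate. Now I withdraw and turn the gauge end for end.

Request:
servo_tool:
  plan:
    - [-0.01, 0, 0.0012, 0, 0.015]
    - [-0.03, 0, 0.0014, 0, 0.015]
    - [-0.055, 0, 0.0016, 0, 0.015]
    - [-0.075, 0, 0.002, 0, 0.015]
    - [-0.075, 0, 0.002, 0, 0.015]

```text
t: 21.12
eef_pos: [0.4648, -0.0732, 0.1259]
orientation: [[0.091, 0.974, 0.206], [0.808, 0.049, -0.587], [-0.582, 0.22, -0.783]]
wrist_force: [0.2, 0.2, -1.5]
gripper_width: 0.0295
finger_force: 60.9
```

Request:
servo_tool:
  plan:
    - [0, 0, 0, -0.175, 0.015]
    - [0, 0, 0, -0.35, 0.015]
    - [0, 0, 0, -0.525, 0.015]
    - [0, 0, 0, -0.7, 0.015]
    - [0, 0, 0, -0.875, 0.015]
    - [0, 0, 0, -1.05, 0.015]
    - [0, 0, 0, -1.225, 0.015]
    - [0, 0, 0, -1.4, 0.015]
    - [0, 0, 0, -1.575, 0.015]
    - [0, 0, 0, -1.75, 0.015]
    - [0, 0, 0, -1.925, 0.015]
    - [0, 0, 0, -2.1, 0.015]
    - [0, 0, 0, -2.275, 0.015]
    - [0, 0, 0, -2.45, 0.015]
    - [0, 0, 0, -2.625, 0.015]
    - [0, 0, 0, -2.8, 0.015]
    - [0, 0, 0, -2.97, 0.015]
    - [0, 0, 0, -3.1416, 0.015]
    - [0, 0, 0, -3.1416, 0.015]

```text
t: 23.5
eef_pos: [0.4643, -0.0718, 0.1241]
orientation: [[-0.089, -0.975, 0.205], [-0.808, -0.05, -0.587], [0.582, -0.218, -0.784]]
wrist_force: [0.3, -0.6, -1.9]
gripper_width: 0.0293
finger_force: 60.9
```

```bash
python3 st.py
python3 - <<'E'
from plan import *; from h import *
s,R,z,x=pose()
m2=m+.0019*R[:,1]+.001*z-.001*b   # y axis now reversed
np.save("m2.npy",m2)
print("orient x.b",R[:,0]@b, "joints",np.degrees(s["joint_pos"]).round(1)); print("to -.060",go(m2-.060*b+.02*z,-x),"to -.049",go(m2-.049*b+.02*z,-x))
p,d=optics.snapshot("side"); cv2.imwrite("pics/c4.png",cv2.resize(p[165:240,310:390],None,fx=8,fy=8,interpolation=cv2.INTER_CUBIC))
O=np.array(s["eef_pos"])-.02*z
for be in(-2.1,-.6):
    a=np.cos(D(be))*R[:,0]+np.sin(D(be))*z; print(be,{t:proj("side",O+t*a)[0].round(1).tolist() for t in(-.049,-.03,.03,.063)},"nogo dir err",np.degrees(np.arccos(-a@b)))
E
```

```text
depth along b of O rel mouth -0.1148 off y 0.0021 off z 0.0007 F tool [-0.7  0.1  1.9] M tool [-0.17 -0.45  0.04] bz -0.63 w 0.0293 t 23.5
orient x.b -0.9999397910635122 joints [   6.5   -4.   126.1  -45.8   57.8 -146.9]
to -.060 (array([-0.0538, -0.0003, -0.0003]), np.float64(-0.001)) to -.049 (array([-0.0648, -0.0002, -0.0004]), np.float64(-0.001))
-2.1 {-0.049: [340.6, 206.7], -0.03: [343.8, 201.2], 0.03: [353.8, 184.1], 0.063: [359.3, 174.8]} nogo dir err 2.7268317276912346
-0.6 {-0.049: [340.5, 206.6], -0.03: [343.7, 201.2], 0.03: [353.9, 184.2], 0.063: [359.4, 175.0]} nogo dir err 1.2275287111102253
```

View pics/c4.png

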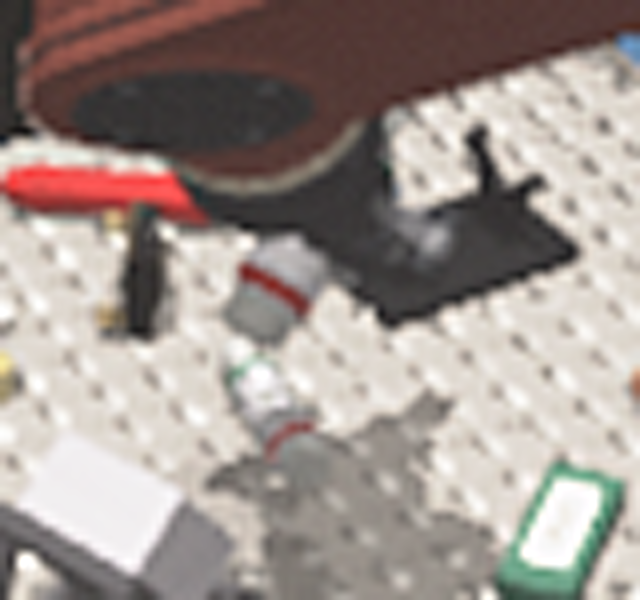

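Red band at about (343.8,200.5), predicted (343.8,201.2), so the no-go end now faces the bore. I approach for the light contact.

Request:
servo_tool:
  plan:
    - [-0.02, 0, -0.001, 0, 0.015]
    - [-0.04, 0, -0.002, 0, 0.015]
    - [-0.052, 0, -0.0027, 0, 0.015]
    - [-0.058, 0, -0.0027, -0.001, 0.015]
    - [-0.061, 0, -0.0027, -0.001, 0.015]
    - [-0.062, 0, -0.0027, -0.001, 0.015]
    - [-0.062, 0, -0.0027, -0.001, 0.015]

```text
t: 24.42
eef_pos: [0.4694, -0.0206, 0.0908]
orientation: [[-0.087, -0.975, 0.205], [-0.808, -0.051, -0.587], [0.583, -0.217, -0.783]]
wrist_force: [0.8, -0.3, -1.3]
gripper_width: 0.0295
finger_force: 60.9
```

```bash
python3 st.py
```

```text
depth along b of O rel mouth -0.0536 off y 0.0019 off z -0.0014 F tool [-0.6 -0.5  1.4] M tool [-0.19 -0.43  0.07] bz -0.65 w 0.0295 t 24.425
```

Request:
servo_tool:
  plan:
    - [-0.0005, 0, 0, 0, 0.015]
    - [-0.001, 0, 0, 0, 0.015]
    - [-0.001, 0, 0, 0, 0.015]

```text
t: 24.8
eef_pos: [0.4694, -0.0197, 0.09]
orientation: [[-0.087, -0.975, 0.205], [-0.808, -0.051, -0.587], [0.583, -0.217, -0.783]]
wrist_force: [0.3, -0.3, -1.5]
gripper_width: 0.0293
finger_force: 60.9
```

```bash
python3 st.py
```

```text
depth along b of O rel mouth -0.0523 off y 0.002 off z -0.0014 F tool [-0.7  0.   1.4] M tool [-0.16 -0.42  0.01] bz -0.64 w 0.0293 t 24.8
```

Request:
servo_tool:
  plan:
    - [-0.0005, 0, 0, 0, 0.015]
    - [-0.001, 0, 0, 0, 0.015]
    - [-0.001, 0, 0, 0, 0.015]

```text
t: 25.18
eef_pos: [0.4695, -0.0188, 0.0893]
orientation: [[-0.087, -0.975, 0.205], [-0.808, -0.052, -0.587], [0.583, -0.217, -0.783]]
wrist_force: [0.9, -0.7, -1.3]
gripper_width: 0.0295
finger_force: 60.9
```

```bash
python3 st.py
```

```text
depth along b of O rel mouth -0.0512 off y 0.0021 off z -0.0013 F tool [-0.3 -0.6  1.6] M tool [-0.13 -0.41 -0.04] bz -0.64 w 0.0295 t 25.175
```

Request:
servo_tool:
  plan:
    - [-0.0005, 0, 0, 0, 0.015]
    - [-0.001, 0, 0, 0, 0.015]
    - [-0.001, 0, 0, 0, 0.015]

```text
t: 25.55
eef_pos: [0.4695, -0.018, 0.0888]
orientation: [[-0.087, -0.975, 0.205], [-0.808, -0.052, -0.587], [0.583, -0.217, -0.783]]
wrist_force: [0.0, 0.4, -1.7]
gripper_width: 0.0291
finger_force: 60.9
```

```bash
python3 st.py
```

```text
depth along b of O rel mouth -0.0502 off y 0.0021 off z -0.0013 F tool [-1.3  0.3  1.1] M tool [-0.17 -0.41 -0.01] bz -0.64 w 0.0291 t 25.55
```

Request:
servo_tool:
  plan:
    - [-0.0005, 0, 0, 0, 0.015]
    - [-0.001, 0, 0, 0, 0.015]
    - [-0.001, 0, 0, 0, 0.015]

```text
t: 25.92
eef_pos: [0.4696, -0.0172, 0.0882]
orientation: [[-0.087, -0.975, 0.205], [-0.808, -0.052, -0.587], [0.583, -0.217, -0.783]]
wrist_force: [-0.3, 0.4, -1.9]
gripper_width: 0.0295
finger_force: 60.9
```

```bash
python3 st.py
```

```text
depth along b of O rel mouth -0.0493 off y 0.0021 off z -0.0013 F tool [-1.4  0.7  1.2] M tool [-0.17 -0.39  0.02] bz -0.64 w 0.0295 t 25.925
```

Request:
servo_tool:
  plan:
    - [-0.0005, 0, 0, 0, 0.015]
    - [-0.001, 0, 0, 0, 0.015]
    - [-0.001, 0, 0, 0, 0.015]

```text
t: 26.3
eef_pos: [0.4697, -0.0166, 0.0877]
orientation: [[-0.087, -0.975, 0.205], [-0.808, -0.051, -0.587], [0.583, -0.217, -0.783]]
wrist_force: [0.0, -1.7, 0.1]
gripper_width: 0.0292
finger_force: 60.9
```

```bash
python3 st.py
```

```text
depth along b of O rel mouth -0.0485 off y 0.0021 off z -0.0013 F tool [1.5 0.  0.9] M tool [-0.17 -0.15  0.  ] bz -0.67 w 0.0292 t 26.3
```

Request:
servo_tool:
  plan:
    - [-0.0008, 0, 0, 0, 0.015]
    - [-0.0016, 0, 0, 0, 0.015]
    - [-0.0016, 0, 0, 0, 0.015]
    - [-0.0016, 0, 0, 0, 0.015]
    - [-0.0016, 0, 0, 0, 0.015]
    - [-0.0016, 0, 0, 0, 0.015]
    - [-0.0016, 0, 0, 0, 0.015]
    - [-0.0016, 0, 0, 0, 0.015]
    - [-0.0016, 0, 0, 0, 0.015]
    - [-0.0016, 0, 0, 0, 0.015]

```text
t: 27.55
eef_pos: [0.4697, -0.0165, 0.0875]
orientation: [[-0.088, -0.975, 0.204], [-0.806, -0.051, -0.589], [0.585, -0.216, -0.782]]
wrist_force: [-0.8, -7.6, 3.2]
gripper_width: 0.0289
finger_force: 60.9
```

```bash
python3 st.py
python3 - <<'E'
from plan import *; from h import *
p,d=optics.snapshot("side"); cv2.imwrite("pics/c5.png",cv2.resize(p[195:255,300:360],None,fx=10,fy=10,interpolation=cv2.INTER_CUBIC))
for t in(0,-.014,-.019):print(t,proj("side",m+t*b)[0].round(1))
E
```

```text
depth along b of O rel mouth -0.0482 off y 0.002 off z -0.0012 F tool [8.1 0.4 1.8] M tool [-0.2   0.88  0.05] bz -0.83 w 0.0289 t 27.55
0 [328.4 225. ]
-0.014 [330.8 221. ]
-0.019 [331.7 219.5]
```

View pics/c5.png

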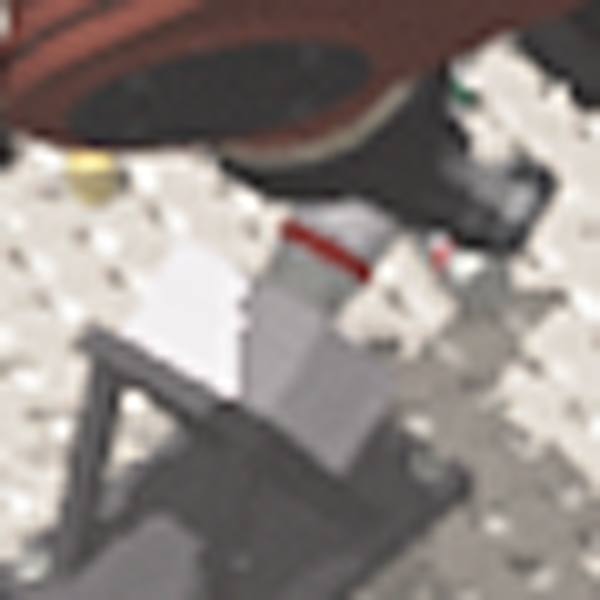

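The red band sits at about (332.3,219.5), against a predicted (331.7,219.5). The face has been held on the mouth at about 8 N for over a second and does not enter. Next I back off, turn the gauge back the way it was picked up, and plan how to un-lean the tool at the inner reach limit.

Request:
servo_tool:
  plan:
    - [0.01, 0, 0, 0, 0.015]
    - [0.03, 0, 0, 0, 0.015]
    - [0.055, 0, 0, 0, 0.015]
    - [0.072, 0, 0, 0, 0.015]
    - [0.072, 0, 0, 0.175, 0.015]
    - [0.072, 0, 0, 0.35, 0.015]
    - [0.072, 0, 0, 0.525, 0.015]
    - [0.072, 0, 0, 0.7, 0.015]
    - [0.072, 0, 0, 0.875, 0.015]
    - [0.072, 0, 0, 1.05, 0.015]
    - [0.072, 0, 0, 1.225, 0.015]
    - [0.072, 0, 0, 1.4, 0.015]
    - [0.072, 0, 0, 1.575, 0.015]
    - [0.072, 0, 0, 1.75, 0.015]
    - [0.072, 0, 0, 1.925, 0.015]
    - [0.072, 0, 0, 2.1, 0.015]
    - [0.072, 0, 0, 2.275, 0.015]
    - [0.072, 0, 0, 2.45, 0.015]
    - [0.072, 0, 0, 2.625, 0.015]
    - [0.072, 0, 0, 2.8, 0.015]

```text
t: 30.1
eef_pos: [0.4636, -0.0732, 0.1287]
orientation: [[-0.239, 0.949, 0.206], [0.746, 0.315, -0.586], [-0.621, 0.013, -0.784]]
wrist_force: [0.3, 0.4, -1.9]
gripper_width: 0.0298
finger_force: 60.9
```

```bash
python3 st.py
python3 - <<'E'
from plan import *
s,R,z,x=pose(); u=np.array([np.cos(D(-71)),np.sin(D(-71)),0])
print(s["eef_pos"],np.degrees(s["joint_pos"]).round())
Rt=frame(np.cross(np.cross(z,u),z)/1,z); 
xx=np.array([.495,.753,-.433]); xx-=z*(xx@z); xx/=np.linalg.norm(xx)
for h in(.15,.25,.35):
  for r in(.6,.5,.45,.4,.35):
    q,c=ik(u*r+[0,0,h],frame(xx,z),k,[-1.3,-.3,2.2,0,.6,-.8],4); P,Q=fk(q,k)
    print(h,r,np.degrees(q).round(),round(c,3),"lean",np.degrees(np.arccos(-Q[2,2])).round(1))
print("to hi",go(m-.110*b+.02*z+[-.03,-.05,.14]),"then r=.6",go(u*.6+[0,0,.25],xx))
E
```

```text
depth along b of O rel mouth -0.1186 off y -0.0411 off z -0.0022 F tool [1.4 0.4 1.3] M tool [0.05 0.42 0.02] bz -0.59 w 0.0298 t 30.1
[ 0.46361278 -0.07321143  0.12865976] [  6.  -5. 126. -45.  58.  13.]
0.15 0.6 [-83. -10. 128.  18.  25. -70.] 0.0 lean 38.4
0.15 0.5 [-87. -30. 142.  19.  32. -73.] 0.0 lean 38.4
0.15 0.45 [-89. -41. 147.  17.  40. -73.] 0.032 lean 36.8
0.15 0.4 [-90. -47. 147.  13.  51. -70.] 0.149 lean 31.1
0.15 0.35 [-92. -52. 147.  10.  61. -68.] 0.259 lean 25.7
0.25 0.6 [-83. -19. 123.  12.  38. -63.] 0.0 lean 38.4
0.25 0.5 [-87. -38. 136.  14.  46. -67.] 0.0 lean 38.4
0.25 0.45 [-90. -50. 141.  15.  53. -69.] 0.0 lean 38.4
0.25 0.4 [-91. -52. 140.  12.  62. -67.] 0.131 lean 32.3
0.25 0.35 [-91. -52. 138.   9.  71. -66.] 0.274 lean 25.3
0.35 0.6 [-83. -23. 116.  10.  50. -60.] 0.0 lean 38.4
0.35 0.5 [-87. -41. 126.  12.  57. -63.] 0.0 lean 38.4
0.35 0.45 [-90. -51. 131.  13.  63. -66.] 0.0 lean 38.4
0.35 0.4 [-91. -52. 129.  11.  72. -65.] 0.122 lean 32.6
0.35 0.35 [-92. -52. 127.   9.  81. -65.] 0.255 lean 26.0
to hi (array([-0.1096, -0.0377, -0.0845]), 0) then r=.6 (array([-0.3799, -0.4088,  0.1393]), np.float64(0.7776))
```

Request:
servo_tool:
  plan:
    - [-0.03, -0.01, -0.03, 0, 0.015]
    - [-0.07, -0.025, -0.06, 0.03, 0.015]
    - [-0.11, -0.038, -0.085, 0.06, 0.015]
    - [-0.137, -0.075, -0.062, 0.13, 0.015]
    - [-0.164, -0.112, -0.04, 0.2, 0.015]
    - [-0.191, -0.149, -0.018, 0.27, 0.015]
    - [-0.218, -0.186, 0.005, 0.34, 0.015]
    - [-0.245, -0.223, 0.027, 0.41, 0.015]
    - [-0.272, -0.261, 0.05, 0.48, 0.015]
    - [-0.299, -0.298, 0.072, 0.55, 0.015]
    - [-0.326, -0.335, 0.094, 0.62, 0.015]
    - [-0.353, -0.372, 0.117, 0.7, 0.015]
    - [-0.38, -0.409, 0.139, 0.778, 0.015]
    - [-0.38, -0.409, 0.139, 0.778, 0.015]

```text
t: 31.85
eef_pos: [0.1948, -0.5704, 0.2518]
orientation: [[0.494, 0.846, 0.202], [0.752, -0.299, -0.587], [-0.436, 0.442, -0.784]]
wrist_force: [0.9, -0.3, -2.2]
gripper_width: 0.0292
finger_force: 60.9
```

Request:
servo_tool:
  plan:
    - [0.027, -0.028, -0.031, 0, 0.015]
    - [0.054, -0.056, -0.062, 0, 0.015]
    - [0.083, -0.084, -0.093, 0, 0.015]
    - [0.11, -0.112, -0.124, 0, 0.015]
    - [0.137, -0.14, -0.155, 0, 0.015]

```text
t: 32.48
eef_pos: [0.1408, -0.4087, 0.244]
orientation: [[0.484, 0.853, 0.195], [0.771, -0.311, -0.555], [-0.413, 0.419, -0.809]]
wrist_force: [0.9, -1.1, -0.6]
gripper_width: 0.0289
finger_force: 61.0
```

Request:
servo_tool:
  plan:
    - [0.033, -0.034, -0.037, 0, 0.015]
    - [0.066, -0.068, -0.074, 0, 0.015]
    - [0.1, -0.1, -0.11, 0, 0.015]

```text
t: 32.85
eef_pos: [0.1347, -0.3999, 0.2406]
orientation: [[0.479, 0.858, 0.185], [0.786, -0.325, -0.525], [-0.39, 0.397, -0.831]]
wrist_force: [-0.3, 0.3, -1.9]
gripper_width: 0.0291
finger_force: 60.9
```

```bash
cat > ln.py <<'E'
from plan import *
s=sensors.observe(); R=np.array(s["orientation"]); z=R[:,2]; p=np.array(s["eef_pos"])
inw=-np.array([p[0],p[1],0])/np.hypot(*p[:2])
print("lean",np.degrees(np.arccos(-z[2])).round(2),"az",np.degrees(np.arctan2(z[1],z[0])).round(1),"TCP r",np.hypot(*p[:2]).round(3),"az",np.degrees(np.arctan2(p[1],p[0])).round(1),"z",p[2].round(3),"inward tool",(R.T@inw).round(3),"up tool",R[2].round(3),"q",np.array(s["joint_pos"]).round(3),"F",np.linalg.norm(s["wrist_force"]).round(1))
E
python3 ln.py
```

```text
lean 33.84 az -70.6 TCP r 0.422 az -71.4 z 0.241 inward tool [ 0.592 -0.582 -0.557] up tool [-0.39   0.397 -0.831] q [-1.596 -0.913  2.47   0.233  1.037 -1.204] F 2.0
```

Request:
servo_tool:
  plan:
    - [0.036, -0.035, -0.034, 0, 0.015]
    - [0.072, -0.07, -0.068, 0, 0.015]
    - [0.108, -0.105, -0.1, 0, 0.015]

```text
t: 33.22
eef_pos: [0.1292, -0.3883, 0.2305]
orientation: [[0.473, 0.863, 0.175], [0.803, -0.341, -0.489], [-0.362, 0.371, -0.855]]
wrist_force: [0.1, -0.6, -1.8]
gripper_width: 0.0293
finger_force: 60.9
```

Request:
servo_tool:
  plan:
    - [0.036, -0.036, -0.032, 0, 0.015]
    - [0.072, -0.072, -0.064, 0, 0.015]
    - [0.108, -0.108, -0.096, 0, 0.015]

```text
t: 33.6
eef_pos: [0.1193, -0.3772, 0.2225]
orientation: [[0.468, 0.868, 0.165], [0.819, -0.356, -0.449], [-0.332, 0.345, -0.878]]
wrist_force: [-0.7, 0.3, -1.5]
gripper_width: 0.0291
finger_force: 60.9
```

Request:
servo_tool:
  plan:
    - [0.037, -0.037, -0.03, 0, 0.015]
    - [0.074, -0.074, -0.06, 0, 0.015]
    - [0.111, -0.111, -0.09, 0, 0.015]

```text
t: 33.98
eef_pos: [0.1029, -0.3668, 0.2157]
orientation: [[0.461, 0.873, 0.157], [0.836, -0.368, -0.407], [-0.298, 0.32, -0.9]]
wrist_force: [0.4, -0.4, -1.6]
gripper_width: 0.0294
finger_force: 60.9
```

Request:
servo_tool:
  plan:
    - [0.038, -0.037, -0.028, 0, 0.015]
    - [0.076, -0.074, -0.056, 0, 0.015]
    - [0.114, -0.111, -0.084, 0, 0.015]

```text
t: 34.35
eef_pos: [0.076, -0.3562, 0.211]
orientation: [[0.455, 0.877, 0.156], [0.852, -0.378, -0.363], [-0.259, 0.298, -0.919]]
wrist_force: [0.4, -0.6, -1.3]
gripper_width: 0.0292
finger_force: 60.9
```

```bash
python3 ln.py
```

```text
lean 23.25 az -66.8 TCP r 0.364 az -78.0 z 0.211 inward tool [ 0.738 -0.552 -0.387] up tool [-0.259  0.298 -0.919] q [-1.808 -0.912  2.47   0.251  1.262 -1.397] F 1.4
```

Run:
```python
from plan import *
s,R,z,x=pose(); a=np.arctan2(z[1],z[0]); d=np.array([np.cos(a),np.sin(a),0]); n=np.array([-d[1],d[0],0])
for rho in(.42,.38,.36,.34):
    P=d*rho+.0785*n+[0,0,.24]; q,c=ik(P,R,k,[-1.2,-.8,2.4,0,1.2,-1],3); print(rho,P.round(3),np.degrees(q).round(),round(c,3),go(P)[0])
print("pull",(R.T@-d).round(3))
```

```text
0.42 [ 0.238 -0.355  0.24 ] [-67. -38. 132.  -0.  63. -41.] 0.0 [ 0.0671  0.1501 -0.0019]
0.38 [ 0.222 -0.318  0.24 ] [-67. -47. 136.  -0.  67. -41.] 0.0 [ 0.0913  0.1224 -0.0177]
0.36 [ 0.214 -0.3    0.24 ] [-67. -51. 138.  -0.  70. -41.] 0.0 [ 0.1033  0.1085 -0.0256]
0.34 [ 0.206 -0.281  0.24 ] [-65. -52. 138.  -1.  73. -39.] 0.041 [ 0.1154  0.0946 -0.0335]
pull [ 0.604 -0.693 -0.395]
```

Request:
servo_tool:
  plan:
    - [0.034, 0.036, -0.008, 0, 0.015]
    - [0.068, 0.072, -0.017, 0, 0.015]
    - [0.103, 0.108, -0.026, 0, 0.015]
    - [0.103, 0.108, -0.026, 0, 0.015]

```text
t: 34.85
eef_pos: [0.2187, -0.2969, 0.2413]
orientation: [[0.444, 0.881, 0.163], [0.858, -0.365, -0.361], [-0.259, 0.3, -0.918]]
wrist_force: [0.1, -0.1, -2.2]
gripper_width: 0.0293
finger_force: 60.9
```

Request:
servo_tool:
  plan:
    - [0.036, -0.042, -0.024, 0, 0.015]
    - [0.072, -0.084, -0.048, 0, 0.015]
    - [0.108, -0.126, -0.072, 0, 0.015]

```text
t: 35.22
eef_pos: [0.2437, -0.2326, 0.2379]
orientation: [[0.457, 0.883, 0.112], [0.852, -0.397, -0.342], [-0.257, 0.252, -0.933]]
wrist_force: [1.0, 0.1, -1.6]
gripper_width: 0.0297
finger_force: 60.9
```

Request:
servo_tool:
  plan:
    - [0.037, -0.043, -0.022, 0, 0.015]
    - [0.074, -0.086, -0.044, 0, 0.015]
    - [0.111, -0.129, -0.066, 0, 0.015]

```text
t: 35.6
eef_pos: [0.261, -0.0998, 0.2366]
orientation: [[0.459, 0.885, 0.071], [0.844, -0.41, -0.346], [-0.277, 0.218, -0.936]]
wrist_force: [0.9, 0.5, -1.3]
gripper_width: 0.0292
finger_force: 60.9
```

Request:
servo_tool:
  plan:
    - [0.037, -0.044, -0.019, 0, 0.015]
    - [0.074, -0.088, -0.038, 0, 0.015]
    - [0.111, -0.132, -0.057, 0, 0.015]

```text
t: 35.98
eef_pos: [0.2032, 0.0482, 0.2307]
orientation: [[0.458, 0.886, 0.07], [0.845, -0.41, -0.343], [-0.275, 0.216, -0.937]]
wrist_force: [0.9, 0.9, -1.6]
gripper_width: 0.0291
finger_force: 60.9
```

Request:
servo_tool:
  plan:
    - [0.037, -0.044, -0.016, 0, 0.015]
    - [0.074, -0.088, -0.032, 0, 0.015]
    - [0.111, -0.132, -0.048, 0, 0.015]

```text
t: 36.35
eef_pos: [0.1335, 0.2134, 0.2164]
orientation: [[0.457, 0.887, 0.07], [0.846, -0.409, -0.342], [-0.275, 0.215, -0.937]]
wrist_force: [1.6, 0.4, -0.6]
gripper_width: 0.0297
finger_force: 60.9
```

```bash
python3 ln.py;  python3 -c "
from plan import *
s,R,z,x=pose(); a=np.arctan2(z[1],z[0]); print((R.T@-np.array([np.cos(a),np.sin(a),0])).round(3),(ac@z).round(3))"
```

```text
lean 20.45 az -78.5 TCP r 0.252 az 58.0 z 0.216 inward tool [-0.959 -0.123  0.253] up tool [-0.275  0.215 -0.937] q [ 1.017 -0.491  2.233 -0.243  1.662  1.49 ] F 1.7
[ 0.738 -0.578 -0.349] -0.276
```

The last pulls slid sideways around the base but touched nothing, and the lean is now about 20°. A level gauge in the cradle then needs only about a 14° turn in the fingers, which the V supports give when I lower onto them. I plan the way back through safe waypoints.

Run:
```python
from plan import *
s,R,z,x=pose(); p0=np.array(s["eef_pos"]); q=s["joint_pos"]
xc=ac-z*(ac@z); xc/=np.linalg.norm(xc)
Dp=O0+.020*z+.001*0*ac
print("beta need",np.degrees(np.arcsin(ac@z)), "turn",go(Dp,xc)[1])
W=[p0,[.25,.23,.28],[.38,.12,.28],[.43,-.08,.28],Dp+[0,0,.15],Dp+[0,0,.03],Dp]
for i in range(1,len(W)):
    a,bb=np.array(W[i-1]),np.array(W[i])
    for f in(.5,1):
        q,c=ik(a+f*(bb-a),R,k,q,1); print(i,f,np.degrees(q).round(),round(c,4))
    print("   wp",bb.round(3),go(bb)[0])
```

```text
beta need -15.999564683203982 turn 0.029
1 0.5 [ 51. -24. 122. -16.  95.  78.] 0.0
1 1 [ 46. -19. 115. -17.  96.  72.] 0.0
   wp [0.25 0.23 0.28] [ 0.0498  0.1102 -0.0571]
2 0.5 [ 34. -19. 115. -19.  92.  61.] 0.0
2 1 [ 23. -17. 113. -20.  88.  51.] 0.0
   wp [0.38 0.12 0.28] [ 0.0161  0.2705 -0.0104]
3 0.5 [  8. -20. 116. -21.  84.  37.] 0.0
3 1 [ -6. -20. 115. -20.  79.  23.] 0.0
   wp [ 0.43 -0.08  0.28] [-0.1302  0.3967  0.0615]
4 0.5 [-17. -12. 115. -19.  69.  16.] 0.0
4 1 [-25.  -2. 111. -19.  60.  10.] 0.0
   wp [ 0.496 -0.248  0.181] [-0.215   0.5024  0.2167]
5 0.5 [-25.   2. 114. -21.  53.  12.] 0.0
5 1 [-25.   8. 116. -23.  47.  16.] 0.0
   wp [ 0.496 -0.248  0.061] [-0.182   0.4765  0.3291]
6 0.5 [-25.   9. 116. -23.  45.  17.] 0.0
6 1 [-25.  11. 116. -24.  43.  18.] 0.0
   wp [ 0.496 -0.248  0.031] [-0.1738  0.4701  0.3572]
```

Request:
servo_tool:
  plan:
    - [0.017, 0.037, -0.02, 0, 0.015]
    - [0.034, 0.074, -0.04, 0, 0.015]
    - [0.05, 0.11, -0.057, 0, 0.015]
    - [0.042, 0.15, -0.046, 0, 0.015]
    - [0.033, 0.19, -0.034, 0, 0.015]
    - [0.024, 0.23, -0.022, 0, 0.015]
    - [0.016, 0.27, -0.01, 0, 0.015]
    - [-0.02, 0.302, 0.008, 0, 0.015]
    - [-0.057, 0.334, 0.026, 0, 0.015]
    - [-0.094, 0.365, 0.044, 0, 0.015]
    - [-0.13, 0.397, 0.061, 0, 0.015]
    - [-0.151, 0.423, 0.1, 0.007, 0.015]
    - [-0.172, 0.45, 0.139, 0.014, 0.015]
    - [-0.193, 0.476, 0.178, 0.021, 0.015]
    - [-0.215, 0.502, 0.217, 0.029, 0.015]
    - [-0.215, 0.502, 0.217, 0.029, 0.015]
    - [-0.215, 0.502, 0.217, 0.029, 0.015]

```text
t: 38.48
eef_pos: [0.4952, -0.2511, 0.1811]
orientation: [[0.484, 0.872, 0.068], [0.832, -0.435, -0.344], [-0.27, 0.223, -0.937]]
wrist_force: [0.2, 0.1, -1.7]
gripper_width: 0.0294
finger_force: 60.8
```

```bash
cat > cr.py <<'E'
from plan import *
s,R,z,x=pose(); xc=ac-z*(ac@z); xc/=np.linalg.norm(xc); Dp=O0+.020*z
print("pos err",(np.array(s["eef_pos"])-Dp).round(4),"F",np.array(s["wrist_force"]).round(1),"need beta",np.degrees(np.arcsin(ac@z)).round(1),"w",s["gripper_width"],"t",s["t"])
for h in(.03,.015,.01,.005,0): print(h,*go(Dp+[0,0,h],xc))
E
python3 cr.py; python3 ln.py
```

```text
pos err [-0.0005 -0.0029  0.1503] F [ 0.2  0.1 -1.7] need beta -16.1 w 0.029445315035609043 t 38.475
0.03 [ 0.0352 -0.0276  0.1118] -0.0017
0.015 [ 0.0392 -0.031   0.1258] -0.0017
0.01 [ 0.0406 -0.0321  0.1305] -0.0017
0.005 [ 0.0419 -0.0332  0.1352] -0.0017
0 [ 0.0433 -0.0343  0.1399] -0.0017
lean 20.51 az -78.8 TCP r 0.555 az -26.9 z 0.181 inward tool [-0.055 -0.975 -0.216] up tool [-0.27   0.223 -0.937] q [-0.441 -0.036  1.94  -0.332  1.044  0.193] F 1.7
```

Request:
servo_tool:
  plan:
    - [0.014, -0.011, 0.045, 0, 0.015]
    - [0.027, -0.021, 0.088, 0, 0.015]
    - [0.035, -0.0276, 0.112, -0.0017, 0.015]
    - [0.0392, -0.031, 0.1258, -0.0017, 0.015]
    - [0.0402, -0.0318, 0.129, -0.0017, 0.015]
    - [0.0402, -0.0318, 0.129, -0.0017, 0.015]

```text
t: 39.22
eef_pos: [0.4978, -0.2474, 0.0443]
orientation: [[0.481, 0.874, 0.072], [0.834, -0.43, -0.345], [-0.271, 0.226, -0.936]]
wrist_force: [0.4, 0.8, -1.4]
gripper_width: 0.0293
finger_force: 60.9
```

```bash
python3 cr.py
```

```text
pos err [0.002  0.0008 0.0135] F [ 0.4  0.8 -1.4] need beta -16.1 w 0.029298846338258133 t 39.225
0.03 [-0.0061  0.0024 -0.0153] 0.0032
0.015 [-0.002  -0.001  -0.0013] 0.0032
0.01 [-0.0007 -0.0022  0.0034] 0.0032
0.005 [ 0.0007 -0.0033  0.0081] 0.0032
0 [ 0.002  -0.0044  0.0128] 0.0032
```

Request:
servo_tool:
  plan:
    - [-0.0008, -0.001, 0.002, 0.003, 0.015]
    - [-0.0007, -0.0022, 0.0034, 0.003, 0.015]
    - [-0.0002, -0.0026, 0.005, 0.003, 0.015]
    - [-0.0002, -0.0026, 0.005, 0.003, 0.015]

```text
t: 39.72
eef_pos: [0.4956, -0.2489, 0.0398]
orientation: [[0.484, 0.872, 0.071], [0.832, -0.433, -0.347], [-0.272, 0.227, -0.935]]
wrist_force: [-6.3, 2.1, 12.1]
gripper_width: 0.0296
finger_force: 62.5
```

```bash
python3 cr.py
```

```text
pos err [-0.0002 -0.0006  0.009 ] F [-6.3  2.1 12.1] need beta -16.2 w 0.029561400279202985 t 39.725
0.03 [-0.0051  0.0046 -0.0198] -0.0002
0.015 [-0.001   0.0012 -0.0058] -0.0002
0.01 [ 0.0004  0.0001 -0.0011] -0.0002
0.005 [ 0.0017 -0.001   0.0036] -0.0002
0 [ 0.0031 -0.0022  0.0082] -0.0002
```

Request:
servo_tool:
  plan:
    - [0.0005, -0.0004, 0.0015, 0, 0.015]
    - [0.0009, -0.0007, 0.003, 0, 0.015]
    - [0.0009, -0.0007, 0.003, 0, 0.015]

```text
t: 40.1
eef_pos: [0.4952, -0.2494, 0.0367]
orientation: [[0.484, 0.872, 0.07], [0.832, -0.433, -0.347], [-0.273, 0.226, -0.935]]
wrist_force: [-7.3, -0.5, 12.0]
gripper_width: 0.0294
finger_force: 63.3
```

```bash
python3 cr.py
```

```text
pos err [-0.0006 -0.0011  0.0059] F [-7.3 -0.5 12. ] need beta -16.2 w 0.029446019515515853 t 40.1
0.03 [-0.0053  0.0055 -0.0229] -0.0003
0.015 [-0.0012  0.0021 -0.0088] -0.0003
0.01 [ 0.0001  0.0009 -0.0042] -0.0003
0.005 [ 0.0015 -0.0002  0.0005] -0.0003
0 [ 0.0028 -0.0013  0.0052] -0.0003
```

Request:
servo_tool:
  plan:
    - [0.001, -0.0006, 0.002, 0, 0.015]
    - [0.0018, -0.0012, 0.0035, 0, 0.015]
    - [0.0026, -0.0018, 0.0048, 0, 0.015]
    - [0.0028, -0.0018, 0.0052, 0, 0.015]
    - [0.0028, -0.0018, 0.0052, 0, 0.015]

```text
t: 40.72
eef_pos: [0.4946, -0.2488, 0.031]
orientation: [[0.484, 0.873, 0.068], [0.831, -0.434, -0.348], [-0.274, 0.225, -0.935]]
wrist_force: [-12.4, -3.7, 16.5]
gripper_width: 0.0294
finger_force: 65.7
```

```bash
python3 cr.py
```

```text
pos err [-0.0011 -0.0006  0.0002] F [-12.4  -3.7  16.5] need beta -16.4 w 0.029438927189441903 t 40.725
0.03 [-0.0071  0.0074 -0.0279] -0.0004
0.015 [-0.003   0.0041 -0.0139] -0.0004
0.01 [-0.0017  0.0029 -0.0092] -0.0004
0.005 [-0.0003  0.0018 -0.0046] -0.0004
0 [0.0011 0.0007 0.0001] -0.0004
```

Request:
servo_tool:
  plan:
    - [0, -0.0015, 0.0005, 0, 0.015]
    - [0, -0.0015, 0.0005, 0, 0.015]
    - [0, -0.0015, 0.0005, 0, 0.03]

```text
t: 41.1
eef_pos: [0.4948, -0.2486, 0.0305]
orientation: [[0.484, 0.872, 0.072], [0.831, -0.433, -0.349], [-0.273, 0.228, -0.935]]
wrist_force: [-4.3, -6.6, 9.2]
gripper_width: 0.0304
finger_force: 31.0
```

```bash
python3 cr.py | head -1
```

```text
pos err [-0.0011 -0.0004 -0.0003] F [-4.3 -6.6  9.2] need beta -16.3 w 0.030398160203646926 t 41.1
```

Request:
servo_tool:
  plan:
    - [0, 0, 0, 0, 0.034]
    - [0, 0, 0, 0, 0.038]
    - [0, 0, 0, 0, 0.045]
    - [0, 0, 0, 0, 0.06]
    - [0, 0, 0, 0, 0.075]
    - [0, 0, 0, 0, 0.085]
    - [0, 0, 0, 0, 0.085]
    - [0, 0, 0, 0, 0.085]

```text
t: 42.1
eef_pos: [0.4937, -0.2461, 0.0277]
orientation: [[0.483, 0.873, 0.07], [0.833, -0.434, -0.345], [-0.271, 0.225, -0.936]]
wrist_force: [0.4, -0.5, -0.4]
gripper_width: 0.0846
finger_force: 0.0
```

```bash
python3 cr.py | head -1
```

```text
pos err [-0.0021  0.0021 -0.0031] F [ 0.4 -0.5 -0.4] need beta -16.1 w 0.0846280427596434 t 42.1
```

Request:
servo_tool:
  plan:
    - [0, 0, -0.02, 0, 0.085]
    - [0, 0, -0.05, 0, 0.085]
    - [0, 0, -0.1, 0, 0.085]
    - [0, 0, -0.15, 0, 0.085]
    - [-0.03, -0.05, -0.17, 0, 0.085]
    - [-0.06, -0.1, -0.18, 0, 0.085]
    - [-0.08, -0.15, -0.19, 0, 0.085]
    - [-0.08, -0.2, -0.2, 0, 0.085]
    - [-0.08, -0.2, -0.2, 0, 0.085]

```text
t: 43.22
eef_pos: [0.2658, -0.1567, 0.1929]
orientation: [[0.486, 0.871, 0.076], [0.831, -0.433, -0.348], [-0.27, 0.232, -0.934]]
wrist_force: [1.1, 0.1, 0.5]
gripper_width: 0.0857
finger_force: 0.0
```

Run:
```python
from h import *
s=sensors.observe(); print(s["eef_pos"],s["t"],s["wrist_force"])
o=[]
for n,(x,y,w,h) in(("top",(280,140,200,150)),("side",(285,165,140,120))):
    p,d=optics.snapshot(n); cv2.imwrite(f"pics/{n}9.png",p); a=cv2.imread(f"pics/{n}0.png")
    o.append(cv2.resize(p[y:y+h,x:x+w],(400,300),interpolation=cv2.INTER_CUBIC)); o.append(cv2.resize(a[y:y+h,x:x+w],(400,300),interpolation=cv2.INTER_CUBIC))
cv2.imwrite("pics/f.png",np.vstack([np.hstack(o[:2]),np.hstack(o[2:])]))
```

```text
[ 0.26581042 -0.15670009  0.19287809] 43.225 [1.1331103  0.08608092 0.46545902]
```

View pics/f.png

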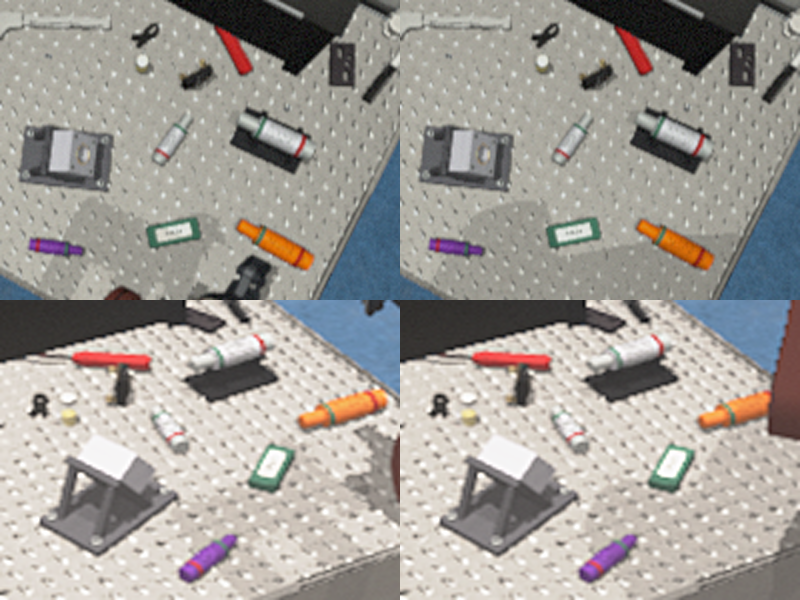

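The gauge lies level in the V again, the right way round, and the bystanders look unmoved. I check numerically for shifts before handing in.

Run:
```python
import cv2,numpy as np
for n,rs in(("top",{"gauge":(398,192,36,28),"decoy":(353,196,25,26),"case":(350,246,34,22),"fixt":(288,200,50,36),"caliper":(263,140,75,26),"bottle":(343,165,16,16),"mount":(370,168,18,18)}),("side",{"gauge":(348,176,36,20),"fixt":(298,215,50,50)})):
    a,b=[cv2.imread(f"pics/{n}{i}.png") for i in(0,9)]
    for k,(x,y,w,h) in rs.items():
        up=lambda i:cv2.resize(i,None,fx=8,fy=8,interpolation=cv2.INTER_CUBIC)
        r=cv2.matchTemplate(up(b[y-6:y+h+6,x-6:x+w+6]),up(a[y:y+h,x:x+w]),cv2.TM_CCOEFF_NORMED); _,v,_,l=cv2.minMaxLoc(r)
        print(n,k,round(v,3),(np.array(l)-48)/8)
# gauge bands only
for n,bx in(("top",(395,185,45,40)),("side",(345,170,45,35))):
    for i in(0,9):
        p=cv2.imread(f"pics/{n}{i}.png")[bx[1]:bx[1]+bx[3],bx[0]:bx[0]+bx[2]].astype(int); B,G,R=p[...,0],p[...,1],p[...,2]
        for nm,m in(("red",np.clip(R-G-40,0,None)),("green",np.clip(G-R-12,0,None))):
            v,u=np.mgrid[:bx[3],:bx[2]]; print(n,i,nm,((u*m).sum()/m.sum()+bx[0]).round(2),((v*m).sum()/m.sum()+bx[1]).round(2))
```

```text
top gauge 0.983 [0.75  0.375]
top decoy 0.994 [0. 0.]
top case 0.955 [0. 0.]
top fixt 0.998 [0. 0.]
top caliper 0.994 [0. 0.]
top bottle 0.997 [0. 0.]
top mount 0.998 [0. 0.]
side gauge 0.981 [ 0.25  -0.125]
side fixt 0.999 [0. 0.]
top 0 red 429.4 211.71
top 0 green 409.12 202.7
top 9 red 430.21 212.25
top 9 green 410.0 203.18
side 0 red 374.95 181.48
side 0 green 371.53 179.83
side 9 red 375.67 181.22
side 9 green 371.37 180.29
```

```bash
python3 -c "
from station import env
print(env.finish_job())"
```

```text
the job is handed in; nothing more can be done
None
```

I handed the job in at about 43 s: the go end went into the bore to a hard stop at the shoulder, the no-go end was held on the mouth at about 8 N for over a second and refused, and the gauge is back in the V cradle about 2 mm along its axis from where it started, with nothing around it moved in the images; I could not confirm that joints 2 and 3, which read up to 0.003 rad past their range limits while I leaned the tool, count as inside their range.

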